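# Skewer the stained beads and hang them on the drying stand

### The job

Take the skewer from the drying stand by its blue handle, run it through all three freshly stained beads standing in the comb rack, lift them off together and lay the loaded skewer back level in the stand's two forks, pointing as before, then let go. The hand-drilled holes are a little off centre, so feel gently for each one and never shove a bead; the stain is wet, so touch the beads with nothing but the skewer, do not drop any, and leave the other things on the table where they are.

Things in the scene. Friction and masses are not known exactly. Their poses are not given: they have to be found in the camera images.
- skewer_grip (a point): Middle of the skewer's blue block handle, 22 mm wide (x), 60 long (y), 24 high (z). Own +y points along the skewer to its tip, z up. A collar 20 mm across ends 34 mm ahead of this point; a 10 mm square tail reaches 72 mm behind it. About 90 g in all. It starts level in the stand's forks, +y within 10 degrees of world +y.
- skewer_tip (a point): Centre of the flat end of the skewer's straight round aluminium rod, 10 mm thick, on the handle's centre line, 135 mm ahead of skewer_grip along the skewer's +y; same axes as skewer_grip.
- stand: Fixed plywood drying stand, base 90 x 225 mm. Origin on the table under the handle of the resting skewer; own +y is the way it points. Two posts 50 mm wide (x), 8 thick: at y = -60 (takes the tail) and +125 mm (takes the rod near its tip), each with a fork slot 15 mm wide, floor 80 mm up, flared mouth up to 103 mm. The skewer's axis rests 85 mm up.
- rack_mid (a point): Fixed dark wooden comb rack, 76 (x) x 90 (y) mm. Point: centre of the middle slot, 50 mm above the table, level with the beads' middles. Three slots at own y -22, 0, +22 mm, 14 mm wide, floors 30 mm, post tops 66 mm up; a free lane 22 mm wide runs along y through the beads. Thread from the -y end towards +y. Beads have 1 mm play in y, about 4 mm in x, and lift out freely.
- bead0_mid (a point): Stained dark red hexagonal wooden bead, 40 mm over flats, 46 over corners, 12 thick, 18 g, on edge in one of the slots (which one varies). Point: middle of the hexagon and of its thickness; own y along the hole, z up. The through hole, hexagonal, 13.5 mm over flats, is off centre: its axis lies about 3 mm from this point, to one side or upward (never downward), differently in each bead; feel for it.
- bead1_mid (a point): Stained dark red hexagonal wooden bead, 40 mm over flats, 46 over corners, 12 thick, 18 g, on edge in one of the slots (which one varies). Point: middle of the hexagon and of its thickness; own y along the hole, z up. The through hole, hexagonal, 13.5 mm over flats, is off centre: its axis lies about 3 mm from this point, to one side or upward (never downward), differently in each bead; feel for it.
- bead2_mid (a point): Stained dark red hexagonal wooden bead, 40 mm over flats, 46 over corners, 12 thick, 18 g, on edge in one of the slots (which one varies). Point: middle of the hexagon and of its thickness; own y along the hole, z up. The through hole, hexagonal, 13.5 mm over flats, is off centre: its axis lies about 3 mm from this point, to one side or upward (never downward), differently in each bead; feel for it.
- dish: Bystander: shallow red plastic dish, 116 mm across, 20 mm high. Origin at its underside.
- can: Bystander: steel can with a yellow band, 66 mm across, 90 mm high. Origin at its underside.
- hoop: Bystander: thin wooden hoop lying flat, 130 mm across, 12 mm high. Origin at its underside.
- brush: Bystander: paint brush lying on the table. Origin at its underside.
Not all that is in view belongs to the job. Leave any turquoise look-alike of the part that bears bead2_mid alone.

How it is judged:
On the way, in this order (a step that is already met when the one before it is completed fails the run):
1. the skewer runs through all three beads (x of bead0_mid in the frame of skewer_grip between -0.0065 and 0.0065 m and z of bead0_mid in the frame of skewer_grip between -0.0065 and 0.0065 m and y of bead0_mid in the frame of skewer_grip between 0.034 and 0.127 m and x of bead1_mid in the frame of skewer_grip between -0.0065 and 0.0065 m and z of bead1_mid in the frame of skewer_grip between -0.0065 and 0.0065 m and y of bead1_mid in the frame of skewer_grip between 0.034 and 0.127 m and x of bead2_mid in the frame of skewer_grip between -0.0065 and 0.0065 m and z of bead2_mid in the frame of skewer_grip between -0.0065 and 0.0065 m and y of bead2_mid in the frame of skewer_grip between 0.034 and 0.127 m), for 0.1 s.
2. all three beads hang on the skewer, lifted clear of the rack's slots (middles more than 85 mm up) (all of step 1 and height (world z) of each of bead0_mid, bead1_mid, bead2_mid above 0.085 m), for 0.2 s.
At the end, for the whole second after the job is handed in: All three beads are on the rod between collar and tip (middles within 6.5 mm of its axis, 34 to 127 mm ahead of the handle's middle); the skewer rests in both forks pointing as at the start (handle and tip within 7 mm sideways, 12 mm lengthwise, 5 mm in height); all released and at rest (all of step 1 and x of skewer_grip in the frame of stand between -0.007 and 0.007 m and y of skewer_grip in the frame of stand between -0.012 and 0.012 m and z of skewer_grip in the frame of stand between 0.08 and 0.09 m and x of skewer_tip in the frame of stand between -0.007 and 0.007 m and y of skewer_tip in the frame of stand between 0.123 and 0.147 m and z of skewer_tip in the frame of stand between 0.08 and 0.09 m and linear speed of each of bead0, bead1, bead2 below 0.03 m/s and linear speed of skewer below 0.02 m/s and contact force between the fingers and skewer below 0.1 N); the robot touches nothing.
It fails at once if the dish, can, hoop or brush is moved by more than 15 mm (distance of any of dish, can, hoop, brush from where it was at the start of the episode above 0.015 m).
It fails at once if the skewer presses a bead with more than 25 N (contact force between skewer and bead0 above 25 N or contact force between skewer and bead1 above 25 N or contact force between skewer and bead2 above 25 N).
It fails at once if the gripper or arm touches a freshly stained bead (contact force between any of the arm, the fingers and bead0 above 0.3 N or contact force between any of the arm, the fingers and bead1 above 0.3 N or contact force between any of the arm, the fingers and bead2 above 0.3 N).
It fails at once if a bead is dropped onto the table (height (world z) of any of bead0_mid, bead1_mid, bead2_mid below 0.03 m).
It also fails if it takes over 61 s, if anything falls off the work surface, if the arm or the gripper's body presses on something with over 40 N, if the wrist force passes 120 N, or if a joint passes its speed limit or range.

### The arm

A 6-joint arm with a two-finger parallel gripper is mounted at the origin on the work surface. World frame = base frame: x ahead of the robot, y to its left, z up, the work surface at z = 0. Lengths are in m, angles in rad, forces in N, time in s.
With the tool pointing down it reaches from about 0.35 to 0.775 m from the base axis. Payload 7.3 kg.
Tool frame: the origin (TCP) lies on the front face of the gripper's body, between the roots of the fingers; the fingertips stand 66 mm ahead of it and the grasp point (between the pads) lies 47 mm ahead of it; z points along the fingers, y is the direction in which the jaws open and shut (so a half turn about z gives the same grasp; the last joint's range is limited). The gripper opens to 92 mm and grips with 3 to 60 N. Pads are 19 mm wide; open, the fingers measure 130 mm over their backs; the gripper's body (75 mm by 190 mm) begins 47 mm behind the grasp point.
Start: joints at [1.003, 0.342, 1.524, -0, 1.275, -0.146], TCP at [0.215, 0.479, 0.292] pointing down, gripper open.
Joint ranges: [-2.53, 2.53], [-0.77, 2.02], [0.04, 2.7], [-1, 4.14], [0.28, 2.66], [-3.11, 3.11]. Speed limits (rad/s): [2.57, 2.57, 3.14, 3.14, 3.14, 3.14].

### API

Orientations are given as [roll, pitch, yaw] about the fixed x, y, z axes, in that order (R = Rz(yaw) Ry(pitch) Rx(roll)).
In Python, from cell import observe, read_camera, hand_in, search_frame, tip_of gives the robot as it stands. The module is installed in compiled form; this text tells all that it offers.
- The arm moves only by the tool apply_moves, never from a script. Its argument "motion" is a list of rows, each an object with "offset": the shift along the tool's x, y, z in mm, a list of three; "rotation": the turn, a rotation vector about the tool's x, y, z in rad, a list of three. In form: [{"offset": [x, y, z], "rotation": [rx, ry, rz]}, ...]. A call has 1 to 12 rows; each row shifts and turns the pose as measured when the row begins, along the tool's axes as they then stand; what a row does not reach is not made up. A row lasts 1/12 s, in which the tool goes at most 41.7 mm and 7.16 degrees, less where a joint would pass 70% of its speed; a pose out of reach is approached as far as the arm can. A call with a gripper value outside its range is refused whole. "grip" is the closure, from 0 (fully open) to 1 (shut), set as the call begins (left out, the last holds). The fingers move at their own pace and stop on an object; "grip_force" is the grip in N (left out, the last holds). Time passes only in rows, so rows that do not move let the fingers close. It gives the time, the measured TCP pose, the force and the opening at its end, in the units of the state.
- observe(): the state, without advancing time (a new reading comes with each control period).
- read_camera(name): name is "scene" or "top"; returns a dict with "img" (420x560x3 uint8, red, green, blue), "camera_matrix" (3x3 intrinsics, pixels), "R" (3x3) and "t" (3): a world point X has camera coordinates R X + t. Camera axes: x right, y down, z forward; pixel columns grow to the right and rows downward; lengths in m; the calibration is good to about 2 mm. A picture is of the moment at which its call begins. There is no depth.
- hand_in(): hands the job in, once; it reports no verdict.
Trained networks look in a picture, given as the dict that the camera call returned (one of the last four; its "shot" number tells which), for a name from the list of things; names that differ only in an ending like _2 or _b are one class to them, and where a whole thing is asked for, a point or a joint stands for the part that bears it (a point fixed in the world has none). Each returns a list of dicts, best first, with "score" (0 to 1); they miss things now and then, are a little off and sometimes report something else, mostly with a low value. They report only what shows in the picture. A call takes as long as a camera call. They do not tell look-alikes from the thing itself.
- search_frame(query, picture): "location" ([x, y, z] in m, in world coordinates, good to about 4 mm: the middle of the surface that is visible of it).
- tip_of(query, picture): "location" ([x, y, z] in m, in world coordinates, good to about 4 mm: a listed point, or the origin of a listed thing).
The state is a dict: "time": time; "qpos": joint angles; "qvel": joint speeds; "joint_efforts": joint torques, N m; "tool_pos": TCP position; "tool_rot": TCP orientation; "contact_force": force on the tool from outside, world axes, zero at the start; "torque": the same for the moment, N m; "opening": finger opening in m.
Only numpy, scipy, OpenCV 4.12 (cv2) and the standard library are available. Lean on these libraries where they do the work, as an engineer would, in place of code of your own. Each camera call takes 0.05 s, during which the arm holds its last target.

## Working session

There is one attempt and no reset: what is moved stays moved. The work goes in short steps, Python scripts to look and compute and a tool call to move; the robot and the scene stay as the last step left them, time stands still between calls to the robot, and variables do not carry over. Pictures are saved under pics/ and viewed, and the job is handed in when it is done.

Besides the shell and the picture viewer there is one more tool, called after ">>>" as a command line: name --argument value ..., lists and objects as JSON in quotes. apply_moves: Moves the arm, as the interface text tells. Its arguments: {"type":"object","properties":{"motion":{"type":"array"},"grip":{"type":"number"},"grip_force":{"type":"number"}},"required":["motion"]}

```bash
mkdir -p pics
cat > h.py <<'E'
import numpy as np, cv2
from cell import observe, read_camera, search_frame, tip_of
def save(p,n): cv2.imwrite('pics/'+n,p['img'][:,:,::-1])
def proj(p,X):
    c=p['R']@np.array(X)+p['t']; u=p['camera_matrix']@c; return u[:2]/u[2]
def ray(p,uv,z):
    d=p['R'].T@np.linalg.inv(p['camera_matrix'])@np.array([uv[0],uv[1],1.]); o=-p['R'].T@p['t']
    return o+d*(z-o[2])/d[2]
E
python3 - <<'E'
from h import *
s=observe(); print(s)
for n in ['scene','top']:
    p=read_camera(n); save(p,n+'0.png'); print(n,-p['R'].T@p['t'],p['camera_matrix'][0,0])
    for q in ['skewer_grip','skewer_tip','stand','rack_mid','bead0_mid','bead1_mid','bead2_mid','dish','can','hoop','brush']:
        print(q,[(np.round(r['location'],4).tolist(),round(r['score'],2),proj(p,r['location']).round().tolist()) for r in tip_of(q,p)])
E
```

```text
{'time': 0.0, 'qpos': array([ 1.00302380e+00,  3.42742785e-01,  1.52503084e+00, -4.67515336e-06,
        1.27540620e+00, -1.46006349e-01]), 'qvel': array([ 2.09138674e-03, -1.00914359e-03,  7.08996499e-05,  2.86224064e-04,
       -1.04748462e-03,  9.45103129e-04]), 'joint_efforts': array([ 7.29628246e-04, -4.31230009e+01, -2.44230956e+01,  7.18849059e-02,
        5.58155472e-02, -7.97741154e-05]), 'tool_pos': array([0.21473384, 0.47873283, 0.29152965]), 'tool_rot': array([-3.14002171e+00, -2.26492335e-04,  2.71982766e+00]), 'contact_force': array([0.22017608, 0.73278531, 0.31356294]), 'torque': array([-0.01306411, -0.00935527, -0.00203822]), 'opening': 0.09189770290618653}
scene [ 0.92351765 -0.47385947  0.79111473] 396.30636186468786
skewer_grip [([0.4678, -0.2423, 0.087], 0.57, [149.0, 275.0])]
skewer_tip [([0.4787, -0.1082, 0.0859], 0.55, [193.0, 231.0]), ([0.4662, -0.2399, -0.002], 0.36, [160.0, 295.0])]
stand [([0.467, -0.2403, -0.0027], 0.61, [161.0, 295.0])]
rack_mid [([0.6211, 0.1718, 0.0466], 0.94, [306.0, 184.0])]
bead0_mid [([0.6233, 0.1484, 0.0495], 0.56, [302.0, 190.0])]
[... 457 characters left out ...]
ewer_grip [([0.4666, -0.2418, 0.0827], 0.96, [422.0, 288.0])]
skewer_tip [([0.4705, -0.1097, 0.0863], 0.82, [354.0, 285.0])]
stand [([0.4725, -0.2433, -0.0017], 0.56, [410.0, 282.0])]
rack_mid [([0.6257, 0.1463, 0.0482], 0.65, [226.0, 207.0]), ([0.6262, 0.1677, 0.0485], 0.64, [216.0, 206.0])]
bead0_mid [([0.6282, 0.1431, 0.0489], 0.68, [228.0, 205.0])]
bead1_mid [([0.6259, 0.1676, 0.0492], 0.72, [216.0, 206.0])]
bead2_mid [([0.6216, 0.1848, 0.0466], 0.57, [208.0, 209.0]), ([0.7269, 0.1954, 0.0146], 0.51, [207.0, 162.0])]
dish [([0.4156, 0.102, 0.0022], 0.7, [248.0, 308.0])]
can [([0.4415, 0.3199, -0.0006], 0.91, [146.0, 295.0])]
hoop []
brush [([0.8142, -0.048, 0.0019], 0.9, [318.0, 126.0])]
```

View pics/scene0.png

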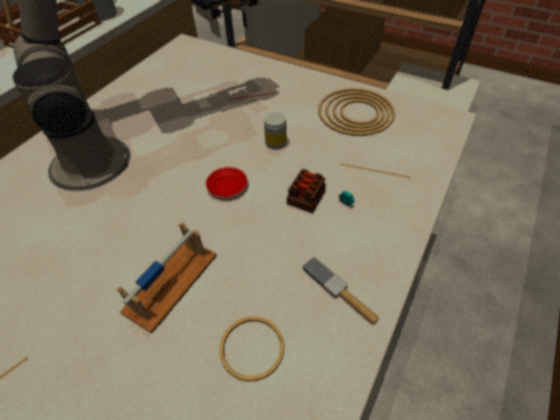

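View pics/top0.png

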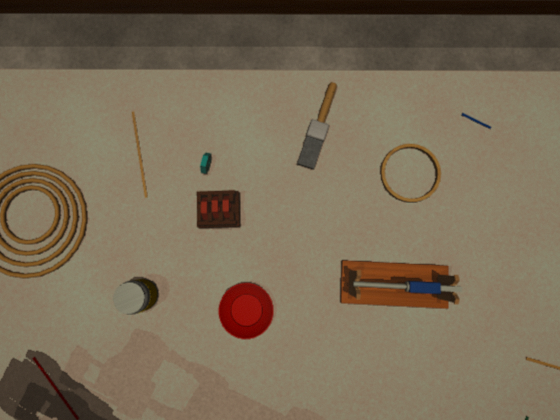

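Run:
```python
import cv2
a=cv2.imread('pics/top0.png'); cv2.imwrite('pics/t_rack.png',cv2.resize(a[170:245,170:270],None,fx=8,fy=8,interpolation=cv2.INTER_CUBIC)[:600])
cv2.imwrite('pics/t_sk.png',cv2.resize(a[250:320,335:475],None,fx=5.7,fy=5.7,interpolation=cv2.INTER_CUBIC))
b=cv2.imread('pics/scene0.png'); cv2.imwrite('pics/s_rack.png',cv2.resize(b[150:225,265:365],None,fx=8,fy=8,interpolation=cv2.INTER_CUBIC)[:600])
```

```text
(no output)
```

View pics/t_rack.png

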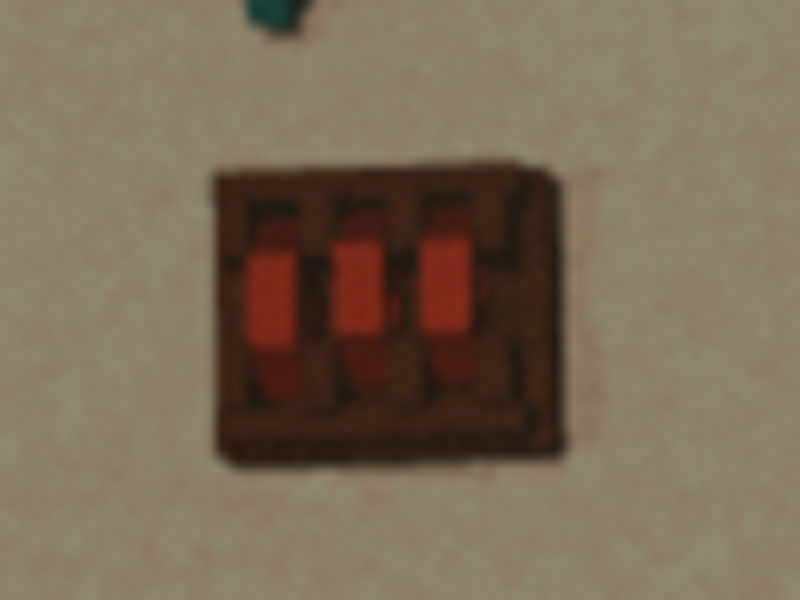

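View pics/t_sk.png

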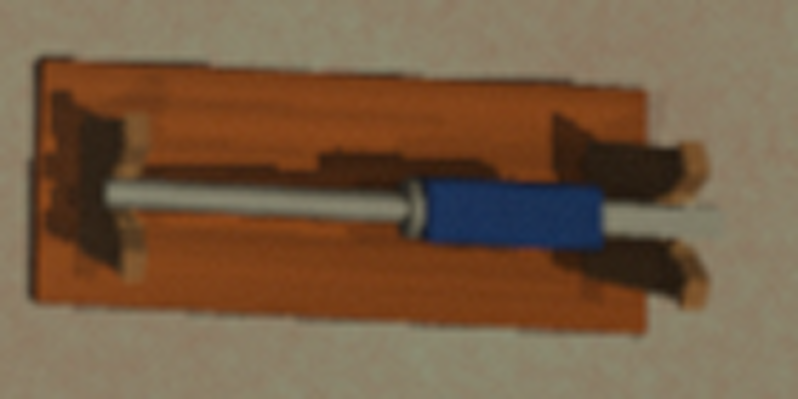

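View pics/s_rack.png

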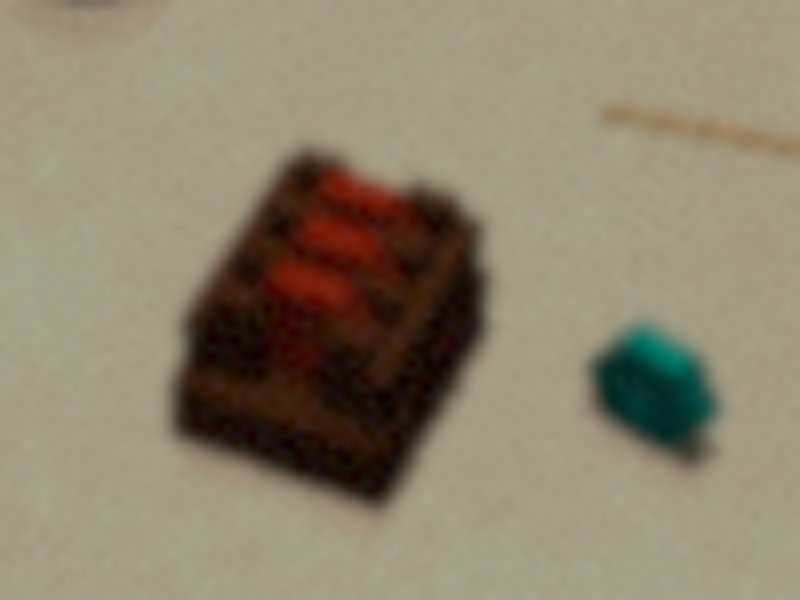

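Candidates: the three dark red beads stand in the rack at top pixels (204,207), (215,206) and (225,205). The turquoise look-alike is at (206,162), so I leave it alone. The only blue handle is at top (425,287). The blue stick at (476,121) is thin and not a skewer. Next I refine the geometry.

Run:
```python
from h import *
p=read_camera('top'); q=read_camera('scene')
def cr(u,v,ox,oy,s): return ((u+.5)/s+ox-.5,(v+.5)/s+oy-.5)
a=[ray(p,cr(*c,335,250,5.7),.085) for c in [(110,193),(400,207),(600,216),(715,222)]]
print('axis',np.round(a,4)); d=a[-1]-a[0];print('yaw dev x/y',np.degrees(np.arctan2((a[0]-a[3])[0],(a[0]-a[3])[1])))
im=p['img'].astype(int)
hsv=cv2.cvtColor(p['img'],cv2.COLOR_RGB2HSV)
m=((hsv[...,0]>105)&(hsv[...,0]<130)&(hsv[...,1]>120)).astype(np.uint8); m[:,:380]=0;m[:250]=0
ys,xs=np.nonzero(m); print('blue',len(xs),cv2.minAreaRect(np.c_[xs,ys].astype(np.float32)), ray(p,(xs.mean(),ys.mean()),.097))
# base rectangle corners
for c in [(40,58),(645,92),(645,332),(30,300)]:
    print('base',np.round(ray(p,cr(*c,335,250,5.7),.012),4))
r=im[180:235,180:250]; m=((r[...,0]>95)&(r[...,1]<75)&(r[...,0]>2.2*r[...,1])).astype(np.uint8)
n,l,s,c=cv2.connectedComponentsWithStats(m)
for i in range(1,n):
    if s[i,4]>10: print('bead',s[i],c[i]+[180,180],np.round(ray(p,c[i]+[180,180],.07),4))
for cc in [(215,172),(520,165),(560,170),(565,455),(220,460)]:
    print('rack top', np.round(ray(p,cr(*cc,170,170,8),.066),4), np.round(ray(p,cr(*cc,170,170,8),.03),4))
for n_,pp in (('top',p),('scene',q)):
  for k in ['rack_mid','bead0_mid','bead1_mid','bead2_mid','skewer_grip','skewer_tip','stand']:
    print(n_,k,[(np.round(r['location'],4).tolist(),round(r['score'],2)) for r in tip_of(k,pp)][:3])
```

```text
axis [[ 0.4735 -0.1092  0.085 ]
 [ 0.4697 -0.2071  0.085 ]
 [ 0.4673 -0.2744  0.085 ]
 [ 0.4657 -0.3131  0.085 ]]
yaw dev x/y 2.2119125149747996
blue 312 ((424.99029541015625, 287.1556701660156), (30.56536293029785, 10.292417526245117), 3.5763344764709473) [ 0.46841971 -0.24142087  0.097     ]
base [ 0.5188 -0.0962  0.012 ]
base [ 0.5082 -0.3196  0.012 ]
base [ 0.4213 -0.316   0.012 ]
base [ 0.4307 -0.0916  0.012 ]
bead [32 20  6 12 70] [214.42857143 205.5       ] [0.6252 0.1671 0.07  ]
bead [43 20  6 12 68] [225.44117647 205.19117647] [0.626  0.1448 0.07  ]
bead [21 22  6 11 66] [203.5 207. ] [0.622 0.189 0.07 ]
rack top [0.6551 0.2052 0.066 ] [0.661  0.2127 0.03  ]
rack top [0.6575 0.1275 0.066 ] [0.6634 0.1317 0.03  ]
rack top [0.6563 0.1173 0.066 ] [0.6622 0.1211 0.03  ]
rack top [0.5836 0.1146 0.066 ] [0.5865 0.1183 0.03  ]
rack top [0.5817 0.2015 0.066 ] [0.5845 0.2089 0.03  ]
top rack_mid [([0.624, 0.1705, 0.0499], 0.6)]
top bead0_mid [([0.6258, 0.1454, 0.0494], 0.59)]
top bead1_mid [([0.6228, 0.1667, 0.0494], 0.73), ([0.4726, -0.1111, 0.0888], 0.29)]
top bead2_mid [([0.6244, 0.188, 0.0504], 0.73), ([0.4405, 0.3225, -0.0001], 0.52), ([0.7268, 0.1963, 0.0193], 0.43)]
top skewer_grip [([0.47, -0.2416, 0.0846], 0.65)]
top skewer_tip [([0.471, -0.1106, 0.0843], 0.74)]
top stand [([0.4704, -0.2436, -0.0031], 0.6)]
scene rack_mid [([0.6234, 0.1699, 0.0479], 0.91)]
scene bead0_mid [([0.6247, 0.1472, 0.0486], 0.71)]
scene bead1_mid [([0.6288, 0.1649, 0.0455], 0.57)]
scene bead2_mid [([0.723, 0.2015, 0.0214], 0.69), ([0.622, 0.1867, 0.0512], 0.56)]
scene skewer_grip [([0.4701, -0.2411, 0.0872], 0.87)]
scene skewer_tip [([0.4749, -0.1078, 0.0854], 0.74), ([0.4408, 0.3267, -0.0012], 0.74)]
scene stand [([0.4682, -0.2395, -0.0034], 0.86), ([0.627, 0.1663, 0.0451], 0.63)]
```

```bash
cat >> h.py <<'E'
from scipy.spatial.transform import Rotation as Ro
import json,sys
def plan(goal,yaw,n=12,step=41,rot=0.12,show=True):
    s=observe(); P=np.array(s['tool_pos']); R=Ro.from_euler('xyz',s['tool_rot'])
    G=Ro.from_euler('xyz',[np.pi,0,yaw]); rows=[]
    for i in range(n):
        d=np.array(goal)-P; L=np.linalg.norm(d); 
        w=(R.inv()*G).as_rotvec(); W=np.linalg.norm(w)
        if L<2e-4 and W<2e-3: break
        k=max(1,int(np.ceil(max(L*1000/step,W/rot))))
        o=np.round(R.inv().apply(d/k)*1000,1 if L>.02 else 2); r=np.round(w/k,3)
        rows.append({"offset":o.tolist(),"rotation":r.tolist()})
        P=P+R.apply(o/1000); R=R*Ro.from_rotvec(r)
    print(json.dumps(rows)); print('t',round(s['time'],2),'now',np.round(s['tool_pos'],4),np.round(s['tool_rot'],4),'F',np.round(s['contact_force'],2),'open',round(s['opening'],4),'end',np.round(P,4),'left',np.round(np.array(goal)-P,4))
E
python3 -c "
from h import *
plan([.469,-.242,.215],1.529,12)"
```

```text
[{"offset": [-27.7, -29.1, 4.1], "rotation": [0.0, -0.0, 0.063]}, {"offset": [-29.5, -27.3, 4.1], "rotation": [0.0, -0.0, 0.063]}, {"offset": [-31.2, -25.4, 4.1], "rotation": [0.0, -0.0, 0.063]}, {"offset": [-32.7, -23.4, 4.1], "rotation": [0.0, -0.0, 0.063]}, {"offset": [-34.1, -21.3, 4.1], "rotation": [0.0, -0.0, 0.063]}, {"offset": [-35.4, -19.1, 4.0], "rotation": [0.0, -0.0, 0.063]}, {"offset": [-36.5, -16.9, 4.1], "rotation": [0.0, -0.0, 0.063]}, {"offset": [-37.5, -14.5, 4.0], "rotation": [0.0, -0.0, 0.062]}, {"offset": [-38.4, -12.2, 4.1], "rotation": [0.0, -0.0, 0.063]}, {"offset": [-39.1, -9.7, 4.0], "rotation": [0.0, -0.0, 0.062]}, {"offset": [-39.6, -7.3, 4.1], "rotation": [0.0, -0.0, 0.063]}, {"offset": [-40.0, -4.8, 4.0], "rotation": [0.0, -0.0, 0.062]}]
t 2.0 now [0.2149 0.479  0.2922] [3.1415 0.     2.7198] F [ 0.07 -0.69 -0.31] open 0.0916 end [0.3754 0.0237 0.2434] left [ 0.0936 -0.2657 -0.0284]
```

>>> apply_moves --motion '[{"offset": [-27.7, -29.1, 4], "rotation": [0, 0, 0.063]}, {"offset": [-29.5, -27.3, 4], "rotation": [0, 0, 0.063]}, {"offset": [-31.2, -25.4, 4], "rotation": [0, 0, 0.063]}, {"offset": [-32.7, -23.4, 4], "rotation": [0, 0, 0.063]}, {"offset": [-34.1, -21.3, 4], "rotation": [0, 0, 0.063]}, {"offset": [-35.4, -19.1, 4], "rotation": [0, 0, 0.063]}, {"offset": [-36.5, -16.9, 4], "rotation": [0, 0, 0.063]}, {"offset": [-37.5, -14.5, 4], "rotation": [0, 0, 0.062]}, {"offset": [-38.4, -12.2, 4], "rotation": [0, 0, 0.063]}, {"offset": [-39.1, -9.7, 4], "rotation": [0, 0, 0.062]}, {"offset": [-39.6, -7.3, 4], "rotation": [0, 0, 0.063]}, {"offset": [-40, -4.8, 4], "rotation": [0, 0, 0.062]}]' --grip 0.35

```text
time: 3.0
tool_pos: [0.3728, 0.0134, 0.2429]
tool_rot: [3.13, -0.002, 1.947]
contact_force: [1.5, 0.5, 1.0]
opening: 0.0596
```

```bash
python3 -c "
from h import *
plan([.469,-.242,.205],1.529,12)"
```

```text
[{"offset": [-39.0, -0.7, 5.3], "rotation": [0.002, -0.001, 0.06]}, {"offset": [-38.9, 1.7, 5.4], "rotation": [0.002, -0.001, 0.06]}, {"offset": [-38.8, 4.0, 5.4], "rotation": [0.001, -0.001, 0.06]}, {"offset": [-38.5, 6.3, 5.4], "rotation": [0.002, -0.0, 0.059]}, {"offset": [-38.0, 8.6, 5.4], "rotation": [0.001, -0.001, 0.06]}, {"offset": [-37.4, 10.9, 5.4], "rotation": [0.002, -0.0, 0.059]}, {"offset": [-36.7, 13.1, 5.4], "rotation": [0.001, -0.001, 0.06]}]
t 3.0 now [0.3728 0.0134 0.2429] [ 3.1298e+00 -2.2000e-03  1.9467e+00] F [1.47 0.51 1.05] open 0.0596 end [ 0.469 -0.242  0.205] left [ 0. -0. -0.]
```

>>> apply_moves --motion '[{"offset": [-39, -0.7, 5.3], "rotation": [0.002, -0.001, 0.06]}, {"offset": [-38.9, 1.7, 5.4], "rotation": [0.002, -0.001, 0.06]}, {"offset": [-38.8, 4, 5.4], "rotation": [0.001, -0.001, 0.06]}, {"offset": [-38.5, 6.3, 5.4], "rotation": [0.002, 0, 0.059]}, {"offset": [-38, 8.6, 5.4], "rotation": [0.001, -0.001, 0.06]}, {"offset": [-37.4, 10.9, 5.4], "rotation": [0.002, 0, 0.059]}, {"offset": [-36.7, 13.1, 5.4], "rotation": [0.001, -0.001, 0.06]}, {"offset": [0, 0, 0], "rotation": [0, 0, 0]}]'

```text
time: 3.67
tool_pos: [0.4693, -0.2652, 0.2041]
tool_rot: [3.135, 0.004, 1.495]
contact_force: [-0.2, 0.5, -0.0]
opening: 0.0599
```

```bash
python3 -c "
from h import *
plan([.469,-.242,.132],1.529,12,step=25)"
```

```text
[{"offset": [5.9, -0.6, 18.0], "rotation": [0.002, 0.001, -0.008]}, {"offset": [5.8, -0.6, 18.0], "rotation": [0.002, 0.001, -0.009]}, {"offset": [5.8, -0.5, 18.0], "rotation": [0.001, 0.001, -0.008]}, {"offset": [5.83, -0.38, 17.97], "rotation": [0.002, 0.001, -0.009]}]
t 3.67 now [ 0.4693 -0.2652  0.2041] [3.1346 0.0044 1.4953] F [-0.23  0.5  -0.02] open 0.0599 end [ 0.469 -0.242  0.132] left [ 0. -0. -0.]
```

>>> apply_moves --motion '[{"offset": [10, -0.6, 10], "rotation": [0.002, 0.001, -0.012]}, {"offset": [9, -0.6, 12], "rotation": [0.002, 0.001, -0.012]}, {"offset": [2, 0, 12], "rotation": [0.001, 0.001, -0.008]}, {"offset": [0, 0, 6], "rotation": [0, 0, 0]}, {"offset": [0, 0, 0], "rotation": [0, 0, 0]}]'

```text
time: 4.08
tool_pos: [0.4698, -0.2467, 0.1616]
tool_rot: [3.14, 0.001, 1.524]
contact_force: [-0.1, 0.2, 0.0]
opening: 0.0601
```

```bash
python3 -c "
from h import *
p=read_camera('top');save(p,'t1.png')
cv2.imwrite('pics/t1c.png',cv2.resize(p['img'][230:330,340:480,::-1],None,fx=5.5,fy=5.5))
plan([.469,-.242,.132],1.529,12,step=12)"
```

```text
[{"offset": [1.6, -0.4, 10.0], "rotation": [0.001, 0.001, -0.002]}, {"offset": [1.6, -0.4, 10.0], "rotation": [0.001, 0.0, -0.002]}, {"offset": [1.64, -0.37, 10.09], "rotation": [0.0, 0.001, -0.001]}]
t 4.13 now [ 0.4699 -0.2468  0.1621] [3.1393e+00 1.8000e-03 1.5237e+00] F [0.01 0.45 0.03] open 0.0599 end [ 0.469 -0.242  0.132] left [-0. -0. -0.]
```

View pics/t1c.png

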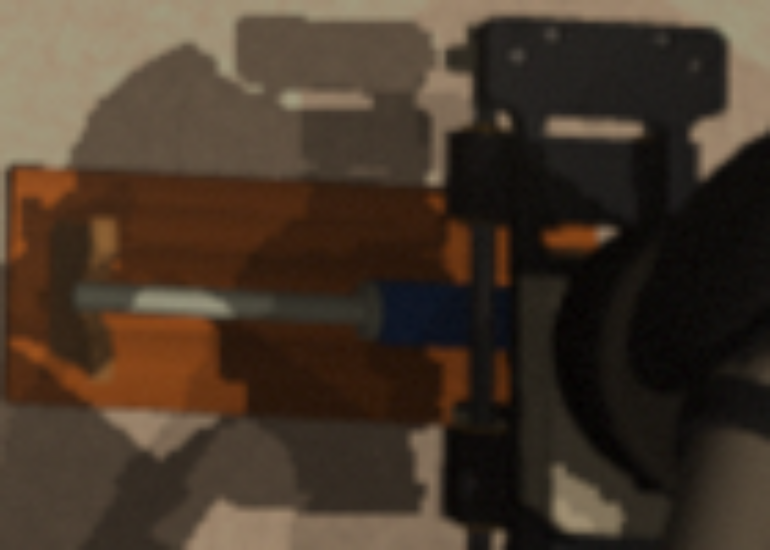

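The gripper straddles the handle (crop about x 380–510), with the jaws clear on both sides. I go down now.

>>> apply_moves --motion '[{"offset": [1.6, -0.4, 10], "rotation": [0.001, 0.001, -0.002]}, {"offset": [1.6, -0.4, 9], "rotation": [0.001, 0, -0.002]}, {"offset": [1.2, -0.2, 7], "rotation": [0, 0.001, -0.001]}, {"offset": [0, 0, 2], "rotation": [0, 0, 0]}, {"offset": [0, 0, 0], "rotation": [0, 0, 0]}]'

```text
time: 4.55
tool_pos: [0.4699, -0.2423, 0.1334]
tool_rot: [3.138, 0.002, 1.529]
contact_force: [0.1, 0.8, -0.2]
opening: 0.0597
```

```bash
python3 -c "
from h import *
plan([.469,-.242,.132],1.529,12,step=12)"
```

```text
[{"offset": [0.29, -0.9, 1.37], "rotation": [0.003, 0.002, 0.0]}]
t 4.55 now [ 0.4699 -0.2423  0.1334] [3.1384e+00 1.7000e-03 1.5295e+00] F [ 0.08  0.83 -0.2 ] open 0.0597 end [ 0.469 -0.242  0.132] left [-0. -0.  0.]
```

>>> apply_moves --motion '[{"offset": [0.3, -0.9, 1.4], "rotation": [0.003, 0.002, 0]}, {"offset": [0, 0, 0], "rotation": [0, 0, 0]}, {"offset": [0, 0, 0], "rotation": [0, 0, 0]}, {"offset": [0, 0, 0], "rotation": [0, 0, 0]}, {"offset": [0, 0, 0], "rotation": [0, 0, 0]}, {"offset": [0, 0, 0], "rotation": [0, 0, 0]}]' --grip 1.0 --grip_force 30

```text
time: 5.05
tool_pos: [0.4693, -0.2424, 0.1325]
tool_rot: [3.14, 0.0, 1.529]
contact_force: [0.0, 0.2, 0.2]
opening: 0.0241
```

```bash
python3 -c "
from h import *
s=observe();print(s['contact_force'],s['torque'])
plan([.469,-.242,.22],1.529,12,step=25)"
```

```text
[0.03985541 0.19145281 0.22265348] [-0.06200581  0.06225578 -0.00143869]
[{"offset": [0.1, -0.1, -21.9], "rotation": [0.0, 0.0, 0.0]}, {"offset": [0.1, -0.1, -21.9], "rotation": [0.0, 0.0, 0.0]}, {"offset": [0.1, -0.0, -21.8], "rotation": [0.001, 0.0, 0.0]}, {"offset": [0.1, -0.1, -21.9], "rotation": [0.0, 0.0, 0.0]}]
t 5.05 now [ 0.4693 -0.2424  0.1325] [3.1405e+00 3.0000e-04 1.5292e+00] F [0.04 0.19 0.22] open 0.0241 end [ 0.469 -0.242  0.22 ] left [ 0. -0. -0.]
```

>>> apply_moves --motion '[{"offset": [0, 0, 0], "rotation": [0, 0, 0]}, {"offset": [0, 0, 0], "rotation": [0, 0, 0]}, {"offset": [0, 0, 0], "rotation": [0, 0, 0]}]'

```text
time: 5.3
tool_pos: [0.4693, -0.2425, 0.1327]
tool_rot: [3.14, 0.0, 1.529]
contact_force: [0.0, -0.7, -1.6]
opening: 0.0215
```

```bash
python3 -c "
from h import *
s=observe();print(s['contact_force'],s['torque'],s['opening'],s['tool_pos'],s['tool_rot'])"
```

```text
[ 0.02404702 -0.66324435 -1.64175452] [-0.12514538  0.03731893  0.03462262] 0.021538876682915212 [ 0.46932915 -0.24247258  0.13268532] [3.14024502e+00 4.84943678e-04 1.52923743e+00]
```

>>> apply_moves --motion '[{"offset": [0, 0, -8], "rotation": [0, 0, 0]}, {"offset": [0, 0, -14], "rotation": [0, 0, 0]}, {"offset": [0, 0, -14], "rotation": [0, 0, 0]}, {"offset": [0, 0, -14], "rotation": [0, 0, 0]}, {"offset": [0, 0, -8], "rotation": [0, 0, 0]}, {"offset": [0, 0, 0], "rotation": [0, 0, 0]}]'

```text
time: 5.8
tool_pos: [0.4687, -0.2421, 0.1943]
tool_rot: [-3.141, -0.001, 1.529]
contact_force: [0.2, 0.0, -0.8]
opening: 0.0215
```

```bash
python3 -c "
from h import *
s=observe();print(s['torque'])
for n in ['top','scene']:
  p=read_camera(n);save(p,n+'2.png')
  for k in ['skewer_grip','skewer_tip']: print(n,k,[(np.round(r['location'],4).tolist(),round(r['score'],2)) for r in tip_of(k,p)][:2])
cv2.imwrite('pics/s2c.png',cv2.resize(p['img'][190:320,90:260,::-1],None,fx=4.5,fy=4.5))
plan([.6,-.08,.2],1.58,12,step=30)"
```

```text
[-0.14146828 -0.00302539 -0.0144524 ]
top skewer_grip [([0.4697, -0.2387, 0.1452], 0.66)]
top skewer_tip [([0.4716, -0.1077, 0.1466], 0.9)]
scene skewer_grip [([0.4659, -0.2389, 0.1483], 0.73)]
scene skewer_tip [([0.4734, -0.1086, 0.1445], 0.92)]
[{"offset": [23.8, 17.9, -1.2], "rotation": [-0.001, -0.001, -0.007]}, {"offset": [23.7, 18.1, -1.2], "rotation": [-0.001, -0.0, -0.007]}, {"offset": [23.6, 18.2, -1.2], "rotation": [-0.001, -0.001, -0.007]}, {"offset": [23.4, 18.4, -1.2], "rotation": [-0.0, -0.0, -0.007]}, {"offset": [23.3, 18.6, -1.2], "rotation": [-0.001, -0.001, -0.008]}, {"offset": [23.2, 18.8, -1.2], "rotation": [-0.0, -0.0, -0.007]}, {"offset": [23.1, 18.9, -1.3], "rotation": [-0.001, -0.001, -0.008]}]
t 6.1 now [ 0.4678 -0.2414  0.1915] [-3.1366 -0.0037  1.5291] F [-0.49  0.07 -1.03] open 0.0219 end [ 0.6  -0.08  0.2 ] left [-0. -0. -0.]
```

View pics/s2c.png

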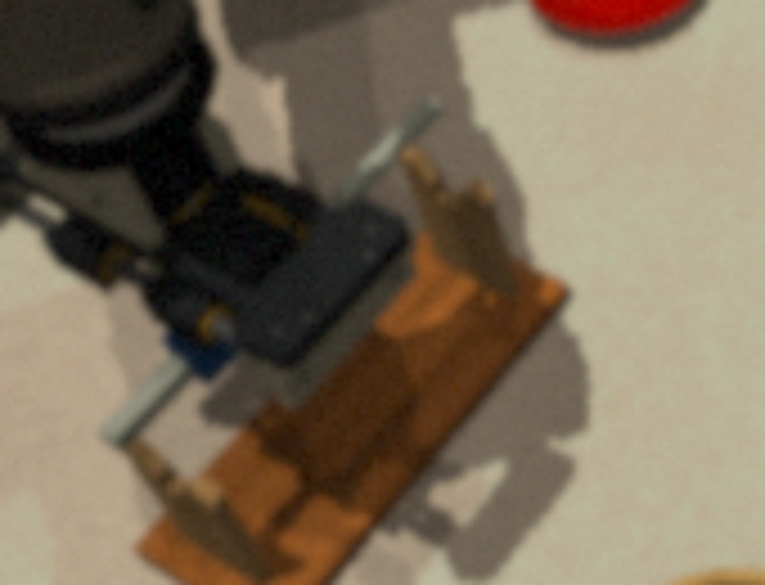

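Run:
```python
from h import *
p=read_camera('top')
A=[]
for f in ['top0.png','t1.png','top2.png']: A.append(cv2.imread('pics/'+f).astype(float))
g=np.mean(A,0).sum(2)
def edge(prof):  # subpixel half-level crossing from outside (first) to inside
    hi=prof[:4].mean(); lo=prof[-3:].min(); h=(hi+lo)/2
    i=np.argmax(prof<h); return i-1+(prof[i-1]-h)/(prof[i-1]-prof[i])
for name,z in (('far(+x)',.066),('near(-x)',.0)):
    P=[]
    for c in range(200,237):
        if name[0]=='f': r=183+edge(g[183:194,c])
        else: r=236-edge(g[236:222:-1,c])
        P.append(ray(p,(c,r),z)[:2])
    P=np.array(P); k=np.polyfit(P[:,1],P[:,0],1); res=P[:,0]-np.polyval(k,P[:,1]); ok=abs(res)<.002
    k=np.polyfit(P[ok,1],P[ok,0],1); print(name,'dx/dy',k[0],'x at y=.167',np.polyval(k,.167),'resid',res.std(),ok.sum())
for name,z in (('left(+y)',.066),('right(-y)',.0)):
    P=[]
    for r in range(195,224):
        if name[0]=='l': c=190+edge(g[r,190:202])
        else: c=248-edge(g[r,248:233:-1])
        P.append(ray(p,(c,r),z)[:2])
    P=np.array(P); k=np.polyfit(P[:,0],P[:,1],1);res=P[:,1]-np.polyval(k,P[:,0]); ok=abs(res)<.002
    k=np.polyfit(P[ok,0],P[ok,1],1); print(name,'dy/dx',k[0],'y at x=.624',np.polyval(k,.624),res.std(),ok.sum())
# bead tops
hs=np.mean(A,0)[180:235,180:250]; R_=hs[...,2]
m=(R_>95)&(hs[...,1]<75)
n,l,s,c=cv2.connectedComponentsWithStats(m.astype(np.uint8))
for i in range(1,n):
    if s[i,4]>10:
        w=np.where(cv2.dilate((l==i).astype(np.uint8),np.ones((3,3)))>0,np.clip(R_-75,0,None),0); yy,xx=np.mgrid[180:235,180:250]
        print('bead',np.round(ray(p,((w*xx).sum()/w.sum(),(w*yy).sum()/w.sum()),.07),4))
```

```text
far(+x) dx/dy -0.03341824934993345 x at y=.167 0.6568619617839516 resid 0.00035248578030667397 37
near(-x) dx/dy -0.039115358577993205 x at y=.167 0.5856626592148321 resid 0.0002342942450236653 37
left(+y) dy/dx 0.036032820269551506 y at x=.624 0.20417576908267537 0.0001451683531894434 29
right(-y) dy/dx 0.02962669597480942 y at x=.624 0.12231900813804814 0.00018842305483965613 29
bead [0.6218 0.1893 0.07  ]
bead [0.6251 0.1673 0.07  ]
bead [0.6259 0.1454 0.07  ]
```

```bash
python3 -c "
from h import *
plan([.6315,-.025,.165],1.605,12,step=30)"
```

```text
[{"offset": [22.3, 15.5, 2.7], "rotation": [-0.0, -0.0, -0.008]}, {"offset": [22.2, 15.6, 2.7], "rotation": [-0.001, -0.0, -0.008]}, {"offset": [22.0, 15.8, 2.7], "rotation": [-0.0, -0.0, -0.007]}, {"offset": [21.9, 16.0, 2.7], "rotation": [-0.001, -0.001, -0.008]}, {"offset": [21.8, 16.1, 2.6], "rotation": [-0.0, -0.0, -0.007]}, {"offset": [21.7, 16.3, 2.7], "rotation": [-0.001, -0.001, -0.008]}, {"offset": [21.6, 16.5, 2.6], "rotation": [-0.0, -0.0, -0.007]}, {"offset": [21.5, 16.6, 2.6], "rotation": [-0.001, -0.001, -0.008]}, {"offset": [21.3, 16.8, 2.7], "rotation": [-0.0, -0.0, -0.007]}, {"offset": [21.2, 17.0, 2.6], "rotation": [-0.001, -0.001, -0.008]}]
t 6.15 now [ 0.4678 -0.2415  0.1915] [-3.1366 -0.0036  1.5291] F [-0.48 -0.75 -0.08] open 0.0218 end [ 0.6315 -0.025   0.165 ] left [-0.  0. -0.]
```

>>> apply_moves --motion '[{"offset": [15, 10, 0], "rotation": [0, 0, -0.008]}, {"offset": [22, 15.5, 2], "rotation": [-0.001, 0, -0.008]}, {"offset": [22, 15.8, 3], "rotation": [0, 0, -0.008]}, {"offset": [22, 16, 3], "rotation": [-0.001, -0.001, -0.008]}, {"offset": [22, 16, 3], "rotation": [0, 0, -0.008]}, {"offset": [22, 16, 3], "rotation": [-0.001, -0.001, -0.008]}, {"offset": [21.5, 16.5, 3], "rotation": [0, 0, -0.008]}, {"offset": [20, 16, 3], "rotation": [-0.001, -0.001, -0.008]}, {"offset": [14, 11, 3], "rotation": [0, 0, -0.007]}, {"offset": [6, 5, 3], "rotation": [-0.001, -0.001, -0.007]}, {"offset": [0, 0, 0], "rotation": [0, 0, 0]}]'

```text
time: 7.07
tool_pos: [0.6112, -0.0482, 0.1573]
tool_rot: [-3.133, -0.003, 1.607]
contact_force: [-0.1, 0.5, -1.0]
opening: 0.0217
```

```bash
python3 -c "
from h import *
plan([.6315,-.02,.11],1.605,12,step=12)"
```

```text
[{"offset": [5.5, 4.3, 9.4], "rotation": [-0.002, -0.001, 0.0]}, {"offset": [5.5, 4.3, 9.4], "rotation": [-0.002, -0.0, 0.0]}, {"offset": [5.5, 4.3, 9.5], "rotation": [-0.002, -0.001, 0.001]}, {"offset": [5.4, 4.3, 9.4], "rotation": [-0.001, -0.0, 0.0]}, {"offset": [5.49, 4.33, 9.49], "rotation": [-0.002, -0.001, 0.001]}]
t 7.07 now [ 0.6112 -0.0482  0.1573] [-3.1327e+00 -2.5000e-03  1.6070e+00] F [-0.09  0.5  -0.99] open 0.0217 end [ 0.6315 -0.02    0.11  ] left [0. 0. 0.]
```

>>> apply_moves --motion '[{"offset": [7, 5.5, 5], "rotation": [-0.002, -0.001, 0]}, {"offset": [7, 5.5, 8], "rotation": [-0.002, -0.001, 0]}, {"offset": [7, 5.5, 9], "rotation": [-0.002, -0.001, 0]}, {"offset": [4, 4, 10], "rotation": [-0.001, 0, 0]}, {"offset": [0, 0, 8], "rotation": [-0.001, 0, 0]}, {"offset": [0, 0, 3], "rotation": [0, 0, 0]}, {"offset": [0, 0, 0], "rotation": [0, 0, 0]}]'

```text
time: 7.65
tool_pos: [0.6301, -0.0234, 0.1078]
tool_rot: [-3.137, 0.001, 1.603]
contact_force: [-0.5, -0.0, -0.5]
opening: 0.0221
```

```bash
python3 -c "
from h import *
p=read_camera('top');save(p,'t3.png'); cv2.imwrite('pics/t3c.png',cv2.resize(p['img'][170:250,180:330,::-1],None,fx=5.3,fy=5.3,interpolation=cv2.INTER_CUBIC))
print(tip_of('skewer_tip',p)[:1])
q=read_camera('scene'); print(tip_of('skewer_tip',q)[:1]); cv2.imwrite('pics/s3c.png',cv2.resize(q['img'][150:250,230:370,::-1],None,fx=5.5,fy=5.5,interpolation=cv2.INTER_CUBIC))
plan([.6315,-.02,.0997],1.605,12,step=6)"
```

```text
[{'location': [0.6211, 0.1101, 0.0604], 'score': 0.62}]
[{'location': [0.6251, 0.1127, 0.0633], 'score': 0.49}]
[{"offset": [1.79, 0.39, 5.01], "rotation": [-0.001, 0.001, -0.001]}, {"offset": [1.77, 0.39, 5.01], "rotation": [-0.001, 0.001, -0.001]}]
t 7.85 now [ 0.6308 -0.0236  0.1097] [-3.140e+00  1.600e-03  1.603e+00] F [ 0.08  0.46 -0.33] open 0.0223 end [ 0.6315 -0.02    0.0997] left [-0.  0. -0.]
```

View pics/t3c.png

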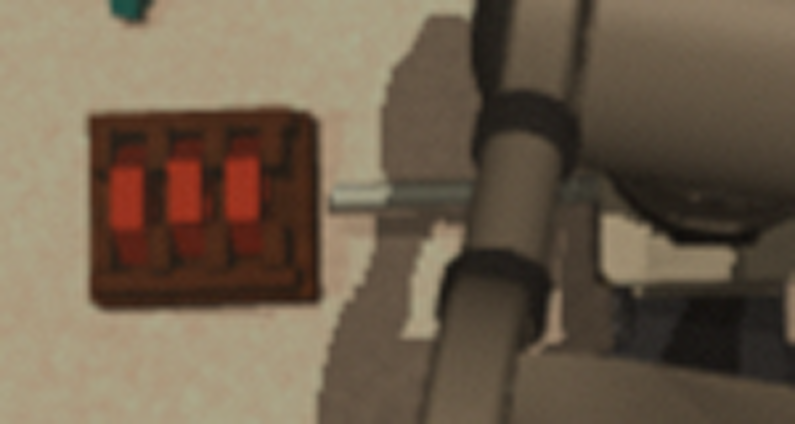

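View pics/s3c.png

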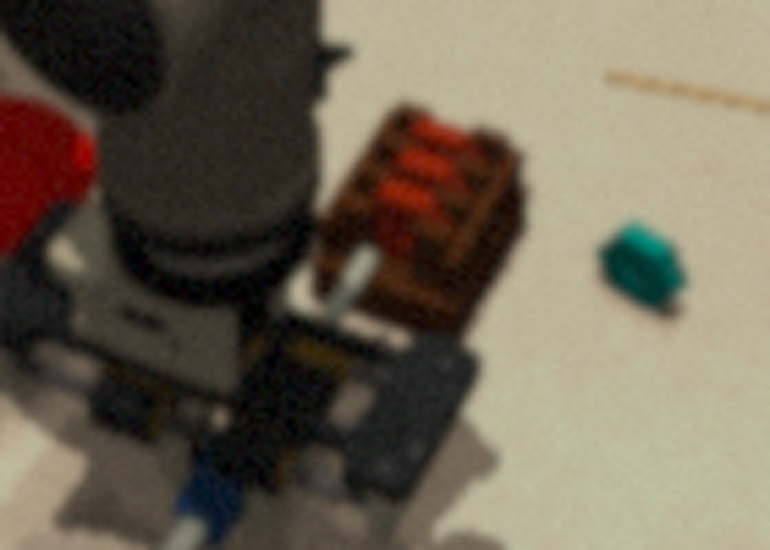

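```bash
python3 -c "
from h import *
p=read_camera('top')
f=lambda u,v:((u+.5)/5.3+180-.5,(v+.5)/5.3+170-.5)
print(ray(p,f(331,199),.062),ray(p,f(465,191.5),.062)); print(proj(p,[.6264,.1114,.062]),f(331,199))
for c in [(243,188),(184,191),(127,198)]: print(ray(p,f(*c),.07))
plan([.6315,-.018,.0997],1.605,12,step=6)"
```

```text
[0.62331752 0.11202055 0.062     ] [0.62659442 0.06061235 0.062     ]
[242.38098561 205.6408791 ] (242.04716981132077, 207.14150943396226)
[0.62629328 0.14483208 0.07      ]
[0.62497867 0.16728002 0.07      ]
[0.62213552 0.18892039 0.07      ]
[{"offset": [2.76, 0.37, 5.1], "rotation": [-0.001, 0.001, -0.001]}, {"offset": [2.75, 0.36, 5.11], "rotation": [-0.0, 0.001, -0.001]}]
t 7.9 now [ 0.631  -0.0235  0.1099] [-3.1404e+00  1.6000e-03  1.6030e+00] F [ 0.63  0.42 -1.23] open 0.022 end [ 0.6315 -0.018   0.0997] left [ 0.  0. -0.]
```

Run:
```python
from h import *
p=read_camera('top'); 
im=cv2.imread('pics/t3.png')
cv2.imwrite('pics/t3d.png',cv2.resize(im[192:222,215:275],None,fx=13,fy=13,interpolation=cv2.INTER_CUBIC))
g=p['img'].astype(float).sum(2)
print(g[198:216,240:262:2].astype(int))
```

```text
[[303 433 435 449 456 394 248 257 260 254 251]
 [303 436 439 454 457 420 250 261 258 252 252]
 [296 435 432 454 455 454 264 260 259 260 244]
 [283 422 447 455 469 455 268 247 250 252 252]
 [276 414 450 447 466 457 321 256 251 255 255]
 [273 411 416 400 414 415 365 255 238 231 236]
 [282 407 378 358 363 374 357 253 214 225 213]
 [277 397 434 434 439 441 433 257 244 241 239]
 [269 345 457 452 451 447 426 252 243 237 236]
 [270 293 370 361 357 357 309 191 196 193 197]
 [270 239 273 265 264 272 248 199 194 198 205]
 [275 279 328 303 304 275 225 224 225 218 225]
 [275 382 424 398 399 323 183 197 184 184 185]
 [281 420 412 395 399 332 186 186 183 182 185]
 [272 425 418 393 391 330 186 189 188 185 185]
 [272 426 418 388 399 350 183 193 186 192 191]
 [270 429 423 414 426 380 212 220 217 219 267]
 [266 425 428 446 450 381 249 257 256 260 392]]
```

View pics/t3d.png

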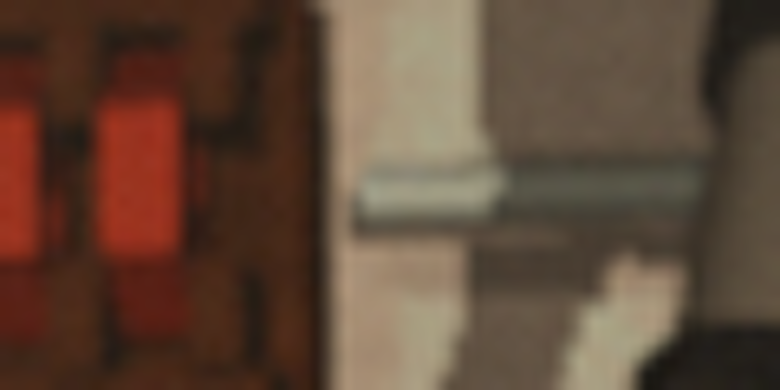

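```bash
cat >> h.py <<'E'
O=np.array([.6334,-.023,.0977]); YW=1.605
dS=np.array([np.cos(YW),np.sin(YW),0]); dU=np.array([np.sin(YW),-np.cos(YW),0])
def st():
    s=observe(); d=s['tool_pos']-O
    print('t %.2f s %.2f u %.2f v %.2f'%(s['time'],1e3*d@dS,1e3*d@dU,1e3*d[2]),'rot err',np.round((Ro.from_euler('xyz',s['tool_rot']).inv()*Ro.from_euler('xyz',[np.pi,0,YW])).as_rotvec(),4),'F s %.2f u %.2f z %.2f'%(s['contact_force']@dS,s['contact_force']@dU,s['contact_force'][2]),'T',np.round(s['torque'],3),'op',round(s['opening'],4))
def go(s,u,v,n=12,step=6):
    plan((O+(s*dS+u*dU)/1e3+[0,0,v/1e3]),YW,n,step)
E
python3 -c "
from h import *
st(); go(18,0,3)"
```

```text
t 7.95 s -0.41 u -2.44 v 12.30 rot err [-0.0011  0.0016 -0.0019] F s -0.27 u 0.09 z -1.35 T [-0.146  0.075 -0.031] op 0.022
[{"offset": [4.6, 0.6, 2.3], "rotation": [-0.0, 0.0, -0.0]}, {"offset": [4.61, 0.61, 2.32], "rotation": [-0.0, 0.001, -0.001]}, {"offset": [4.61, 0.61, 2.33], "rotation": [-0.001, 0.0, -0.0]}, {"offset": [4.6, 0.6, 2.33], "rotation": [-0.0, 0.001, -0.001]}]
t 7.95 now [ 0.631  -0.0235  0.11  ] [-3.1405e+00  1.6000e-03  1.6031e+00] F [ 0.1  -0.27 -1.35] open 0.022 end [ 0.6328 -0.005   0.1007] left [0. 0. 0.]
```

>>> apply_moves --motion '[{"offset": [2, 1.2, 4], "rotation": [0, 0.001, -0.001]}, {"offset": [4, 0.9, 3.5], "rotation": [0, 0.001, -0.001]}, {"offset": [5, 0.4, 1.5], "rotation": [0, 0, 0]}, {"offset": [4, 0, 0], "rotation": [0, 0, 0]}, {"offset": [1, 0, 0], "rotation": [0, 0, 0]}, {"offset": [0, 0, 0], "rotation": [0, 0, 0]}]'

```text
time: 8.45
tool_pos: [0.6335, -0.0057, 0.1013]
tool_rot: [3.14, -0.0, 1.605]
contact_force: [-1.1, 0.1, -0.5]
opening: 0.0222
```

```bash
python3 -c "
from h import *
st(); go(25,0,3)"
```

```text
t 8.45 s 17.25 u 0.73 v 3.58 rot err [ 0.0011 -0.0004  0.0001] F s 0.10 u -1.07 z -0.54 T [-0.081  0.063  0.027] op 0.0222
[{"offset": [3.88, -0.36, 0.29], "rotation": [0.001, -0.0, 0.0]}, {"offset": [3.87, -0.37, 0.3], "rotation": [0.0, -0.0, 0.0]}]
t 8.45 now [ 0.6335 -0.0057  0.1013] [ 3.1405e+00 -4.0000e-04  1.6051e+00] F [-1.07  0.06 -0.54] open 0.0222 end [0.6325 0.002  0.1007] left [0. 0. 0.]
```

>>> apply_moves --motion '[{"offset": [1.5, -0.4, 0.3], "rotation": [0.001, 0, 0]}, {"offset": [1.5, -0.3, 0.2], "rotation": [0, 0, 0]}, {"offset": [1.5, 0, 0], "rotation": [0, 0, 0]}, {"offset": [1, 0, 0], "rotation": [0, 0, 0]}, {"offset": [1, 0, 0], "rotation": [0, 0, 0]}, {"offset": [1, 0, 0], "rotation": [0, 0, 0]}, {"offset": [1, 0, 0], "rotation": [0, 0, 0]}]'

```text
time: 9.03
tool_pos: [0.6325, 0.0036, 0.1011]
tool_rot: [3.141, -0.0, 1.605]
contact_force: [0.3, -0.3, -1.4]
opening: 0.0216
```

```bash
python3 -c "
from h import *
st()"
```

```text
t 9.03 s 26.58 u 0.03 v 3.35 rot err [ 0.0004 -0.0001  0.0003] F s -0.33 u 0.34 z -1.36 T [-0.061  0.101 -0.017] op 0.0216
```

>>> apply_moves --motion '[{"offset": [1, 0, 0.1], "rotation": [0, 0, 0]}, {"offset": [1, 0, 0.1], "rotation": [0, 0, 0]}, {"offset": [1, 0, 0.1], "rotation": [0, 0, 0]}, {"offset": [1, 0, 0], "rotation": [0, 0, 0]}]'

```text
time: 9.37
tool_pos: [0.6326, 0.0063, 0.1009]
tool_rot: [3.141, 0.003, 1.605]
contact_force: [-0.2, -6.0, -0.3]
opening: 0.0218
```

```bash
python3 -c "
from h import *
st()"
```

```text
t 9.37 s 29.34 u 0.21 v 3.17 rot err [0.0009 0.0025 0.0005] F s -5.97 u -0.38 z -0.32 T [-0.927  0.12   0.049] op 0.0218
```

>>> apply_moves --motion '[{"offset": [-2.5, 0, 0], "rotation": [0, -0.001, 0]}, {"offset": [-0.5, 1.4, 1.3], "rotation": [0, -0.001, 0]}, {"offset": [0, 1.4, 1.3], "rotation": [0, 0, 0]}, {"offset": [1, 0, 0], "rotation": [0, 0, 0]}, {"offset": [1, 0, 0], "rotation": [0, 0, 0]}, {"offset": [1, 0, 0], "rotation": [0, 0, 0]}, {"offset": [1, 0, 0], "rotation": [0, 0, 0]}, {"offset": [1, 0, 0], "rotation": [0, 0, 0]}]'

```text
time: 10.03
tool_pos: [0.6355, 0.0098, 0.0977]
tool_rot: [3.141, 0.002, 1.605]
contact_force: [0.6, -0.1, -1.6]
opening: 0.0217
```

```bash
python3 -c "
from h import *
st()"
```

```text
t 10.03 s 32.73 u 3.20 v -0.03 rot err [ 0.0003  0.0023 -0.0002] F s -0.17 u 0.59 z -1.62 T [-0.091 -0.038  0.04 ] op 0.0217
```

>>> apply_moves --motion '[{"offset": [1.5, 0, -0.2], "rotation": [0, 0.001, 0]}, {"offset": [2, 0, -0.2], "rotation": [0, 0.001, 0]}, {"offset": [2, 0, -0.1], "rotation": [0, 0, 0]}, {"offset": [2, 0, 0], "rotation": [0, 0, 0]}, {"offset": [2, 0, 0], "rotation": [0, 0, 0]}, {"offset": [2, 0, 0], "rotation": [0, 0, 0]}, {"offset": [1, 0, 0], "rotation": [0, 0, 0]}]'

```text
time: 10.62
tool_pos: [0.6349, 0.0242, 0.0984]
tool_rot: [3.141, -0.0, 1.605]
contact_force: [-0.1, -0.2, -1.3]
opening: 0.022
```

```bash
python3 -c "
from h import *
st()
p=read_camera('top');save(p,'t4.png'); cv2.imwrite('pics/t4c.png',cv2.resize(p['img'][180:230,190:290,::-1],None,fx=8,fy=8,interpolation=cv2.INTER_CUBIC))"
```

```text
t 10.62 s 47.07 u 3.16 v 0.68 rot err [ 0.0005 -0.0001  0.0002] F s -0.20 u -0.07 z -1.28 T [-0.12   0.004  0.011] op 0.022
```

View pics/t4c.png

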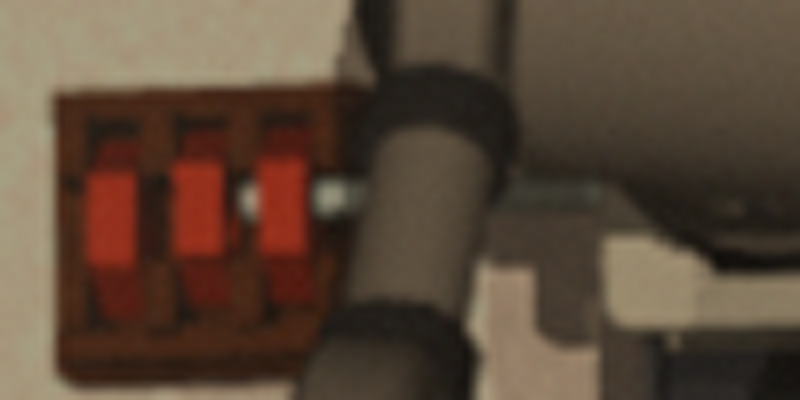

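The rod is visible in the gap behind the first bead (crop 250,198), so bead A is threaded. Next is the second bead.

```bash
python3 -c "
from h import *
p=read_camera('top')
f=lambda u,v:((u+.5)/8+190-.5,(v+.5)/8+180-.5)
rack=lambda X: ((X-np.array([.624,.167,0]))@dS*1e3,(X-np.array([.624,.167,0]))@dU*1e3)
for c in [(283,206),(199,207),(111,218)]: X=ray(p,f(*c),.07); print('bead',X,rack(X))
for c in [(250,200),(338,195)]: X=ray(p,f(*c),.0505); print('rod',X,rack(X))
"
```

```text
bead [0.62578467 0.14584127 0.07      ] (np.float64(-21.207388925175046), np.float64(1.0600587533232937))
bead [0.62537619 0.16703607 0.07      ] (np.float64(-0.0110141797019242), np.float64(1.3766208125356902))
bead [0.62241894 0.18916967 0.07      ] (np.float64(22.210773883098028), np.float64(-0.8220024688107346))
rod [0.6297955  0.15710915 0.0505    ] (np.float64(-10.083257384522591), np.float64(5.453870177974276))
rod [0.63126154 0.13441225 0.0505    ] (np.float64(-32.81701256884316), np.float64(6.142894022695942))
```

>>> apply_moves --motion '[{"offset": [0, -0.7, 0], "rotation": [0, 0, 0]}, {"offset": [1, -0.6, 0.1], "rotation": [0, 0, 0]}, {"offset": [1, 0, 0.1], "rotation": [0, 0, 0]}, {"offset": [1, 0, 0], "rotation": [0, 0, 0]}, {"offset": [1, 0, 0], "rotation": [0, 0, 0]}, {"offset": [1, 0, 0], "rotation": [0, 0, 0]}, {"offset": [1, 0, 0], "rotation": [0, 0, 0]}]'

```text
time: 11.3
tool_pos: [0.6335, 0.0279, 0.0983]
tool_rot: [3.141, 0.004, 1.605]
contact_force: [-0.8, -5.5, -0.8]
opening: 0.022
```

```bash
python3 -c "
from h import *
st()"
```

```text
t 11.30 s 50.82 u 1.87 v 0.64 rot err [0.0008 0.0037 0.0002] F s -5.44 u -0.98 z -0.81 T [-0.855  0.03   0.102] op 0.022
```

>>> apply_moves --motion '[{"offset": [-2.5, 0, 0], "rotation": [0, -0.002, 0]}, {"offset": [-0.5, -1.2, -1], "rotation": [0, -0.001, 0]}, {"offset": [0, -1.2, -1], "rotation": [0, 0, 0]}, {"offset": [1, -0.3, -0.4], "rotation": [0, 0, 0]}, {"offset": [1, 0, 0], "rotation": [0, 0, 0]}, {"offset": [1, 0, 0], "rotation": [0, 0, 0]}, {"offset": [1, 0, 0], "rotation": [0, 0, 0]}, {"offset": [1, 0, 0], "rotation": [0, 0, 0]}]'

```text
time: 11.97
tool_pos: [0.6307, 0.0286, 0.1013]
tool_rot: [3.14, 0.009, 1.605]
contact_force: [-0.4, -6.4, -0.3]
opening: 0.0215
```

```bash
python3 -c "
from h import *
st()"
```

```text
t 11.97 s 51.62 u -0.89 v 3.58 rot err [ 0.0016  0.0092 -0.    ] F s -6.40 u -0.60 z -0.32 T [-1.059  0.049  0.032] op 0.0215
```

>>> apply_moves --motion '[{"offset": [-3, 0, 0], "rotation": [0, 0.004, 0]}, {"offset": [-0.5, -1, 1.2], "rotation": [0.001, 0.004, 0]}, {"offset": [0, -1.2, 1.2], "rotation": [0, 0.001, 0]}, {"offset": [1, -0.8, 0.3], "rotation": [0, 0, 0]}, {"offset": [1, 0, 0], "rotation": [0, 0, 0]}, {"offset": [1, 0, 0], "rotation": [0, 0.001, 0]}, {"offset": [1, 0, 0], "rotation": [0, 0.001, 0]}, {"offset": [1, 0, 0], "rotation": [0, 0.001, 0]}]'

```text
time: 12.63
tool_pos: [0.6276, 0.031, 0.0985]
tool_rot: [3.14, -0.005, 1.605]
contact_force: [0.5, -0.5, -1.1]
opening: 0.0219
```

```bash
python3 -c "
from h import *
st()"
```

```text
t 12.63 s 54.21 u -3.92 v 0.78 rot err [ 0.0014 -0.0054 -0.0004] F s -0.48 u 0.46 z -1.06 T [-0.133  0.012 -0.016] op 0.0219
```

>>> apply_moves --motion '[{"offset": [2, 0, 0], "rotation": [0, -0.001, 0]}, {"offset": [2, 0, 0], "rotation": [0, -0.002, 0]}, {"offset": [2, 0, 0], "rotation": [0, -0.001, 0]}, {"offset": [2, 0, 0], "rotation": [0, 0, 0]}, {"offset": [2, 0, 0], "rotation": [0, 0, 0]}, {"offset": [2, 0, 0], "rotation": [0, 0, 0]}, {"offset": [1, 0, 0], "rotation": [0, 0, 0]}]'

```text
time: 13.22
tool_pos: [0.6272, 0.0459, 0.0987]
tool_rot: [3.14, -0.001, 1.605]
contact_force: [0.6, 0.3, -0.3]
opening: 0.0215
```

```bash
python3 -c "
from h import *
st()
p=read_camera('top');save(p,'t5.png'); cv2.imwrite('pics/t5c.png',cv2.resize(p['img'][180:230,190:290,::-1],None,fx=8,fy=8,interpolation=cv2.INTER_CUBIC))"
```

```text
t 13.22 s 69.11 u -3.81 v 1.04 rot err [ 0.0017 -0.001   0.0003] F s 0.23 u 0.62 z -0.33 T [-0.052 -0.029 -0.033] op 0.0215
```

View pics/t5c.png

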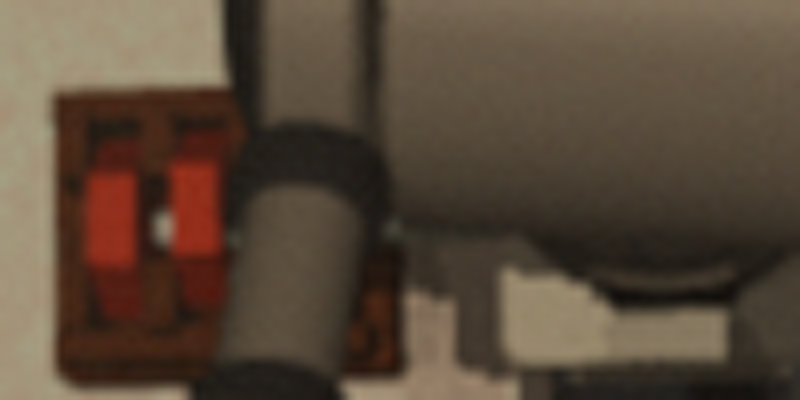

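Bead B is threaded too, with the rod end visible at crop (162,228). For bead C I try the upward position first.

>>> apply_moves --motion '[{"offset": [0, 0.2, -1], "rotation": [0.001, 0, 0]}, {"offset": [0, 0.2, -1], "rotation": [0, 0, 0]}, {"offset": [1, 0, -0.2], "rotation": [0, 0, 0]}, {"offset": [1, 0, 0], "rotation": [0, 0.001, 0]}, {"offset": [1, 0, 0], "rotation": [0, 0.001, 0]}, {"offset": [1, 0, 0], "rotation": [0, 0.001, 0]}, {"offset": [1, 0, 0], "rotation": [0, 0.001, 0]}, {"offset": [1, 0, 0], "rotation": [0, 0.001, 0]}]'

```text
time: 13.93
tool_pos: [0.6269, 0.0523, 0.1005]
tool_rot: [-3.14, -0.006, 1.605]
contact_force: [0.4, -0.4, -1.7]
opening: 0.0217
```

```bash
python3 -c "
from h import *
st()"
```

```text
t 13.93 s 75.48 u -3.89 v 2.84 rot err [-0.0011 -0.0063  0.0003] F s -0.37 u 0.44 z -1.71 T [-0.166 -0.047  0.01 ] op 0.0217
```

>>> apply_moves --motion '[{"offset": [1.5, 0, 0], "rotation": [0, -0.001, 0]}, {"offset": [2, 0, 0], "rotation": [0, -0.002, 0]}, {"offset": [2, 0, 0], "rotation": [0, -0.001, 0]}, {"offset": [2, 0, 0], "rotation": [0, -0.001, 0]}, {"offset": [2, 0, 0], "rotation": [0, 0, 0]}, {"offset": [2, 0, 0], "rotation": [0, 0, 0]}]'

```text
time: 14.43
tool_pos: [0.6265, 0.065, 0.1006]
tool_rot: [-3.14, -0.001, 1.605]
contact_force: [-0.1, -0.1, -1.5]
opening: 0.022
```

```bash
python3 -c "
from h import *
st()"
```

```text
t 14.43 s 88.20 u -3.94 v 2.89 rot err [-0.0012 -0.001   0.0001] F s -0.13 u -0.06 z -1.45 T [-0.138  0.024 -0.003] op 0.022
```

>>> apply_moves --motion '[{"offset": [2, 0, 0], "rotation": [0, 0, 0]}, {"offset": [2.5, 0, 0], "rotation": [0, 0, 0]}, {"offset": [2.5, 0, 0], "rotation": [0, 0, 0]}, {"offset": [2.5, 0, 0], "rotation": [0, 0, 0]}, {"offset": [2.5, 0, 0], "rotation": [0, 0, 0]}, {"offset": [2, 0, 0], "rotation": [0, 0, 0]}, {"offset": [1, 0, 0], "rotation": [0, 0, 0]}]'

```text
time: 15.02
tool_pos: [0.6258, 0.0821, 0.1006]
tool_rot: [-3.14, -0.001, 1.606]
contact_force: [0.5, 0.3, -1.0]
opening: 0.022
```

```bash
python3 -c "
from h import *
st()
for n in ['top','scene']:
  p=read_camera(n);save(p,n+'6.png')
  cv2.imwrite('pics/%s6c.png'%n,cv2.resize(p['img'][170:250,180:290,::-1] if n=='top' else p['img'][130:240,250:380,::-1],None,fx=5.2,fy=5.2,interpolation=cv2.INTER_CUBIC))"
```

```text
t 15.02 s 105.34 u -3.98 v 2.85 rot err [-0.0012 -0.0011  0.0006] F s 0.26 u 0.53 z -1.00 T [-0.131  0.058  0.011] op 0.022
```

View pics/top6c.png

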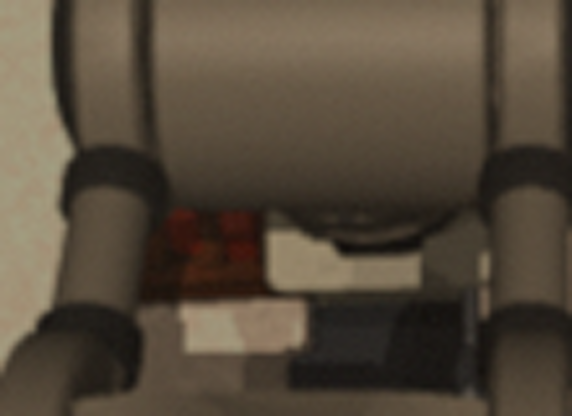

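View pics/scene6c.png

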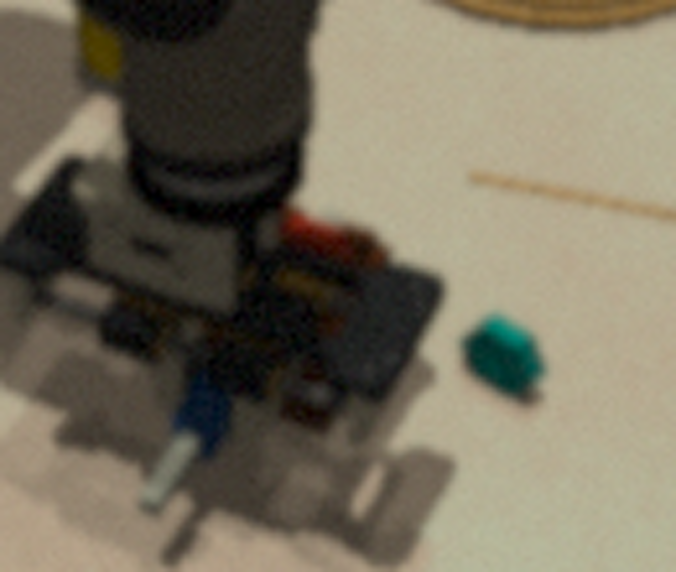

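>>> apply_moves --motion '[{"offset": [0, 0, -3], "rotation": [0, 0, 0]}, {"offset": [0, 0, -4], "rotation": [0, 0, 0]}, {"offset": [0, 0, -5], "rotation": [0, 0, 0]}, {"offset": [0, 0, -6], "rotation": [0, 0, 0]}, {"offset": [0, 0, -7], "rotation": [0, 0, 0]}, {"offset": [0, 0, -7], "rotation": [0, 0, 0]}, {"offset": [0, 0, -7], "rotation": [0, 0, 0]}, {"offset": [0, 0, -7], "rotation": [0, 0, 0]}]'

```text
time: 15.78
tool_pos: [0.6253, 0.0814, 0.1502]
tool_rot: [-3.138, -0.001, 1.605]
contact_force: [-0.0, 0.5, -1.5]
opening: 0.0216
```

```bash
python3 -c "
from h import *
st()
for n in ['scene']:
  p=read_camera(n);save(p,n+'7.png')
  cv2.imwrite('pics/%s7c.png'%n,cv2.resize(p['img'][170:250,180:290,::-1] if n=='top' else p['img'][120:240,240:380,::-1],None,fx=5,fy=5,interpolation=cv2.INTER_CUBIC))"
```

```text
t 15.78 s 104.58 u -4.48 v 52.53 rot err [-0.0033 -0.001   0.0001] F s 0.47 u -0.02 z -1.46 T [-0.196  0.018 -0.033] op 0.0216
```

View pics/scene7c.png

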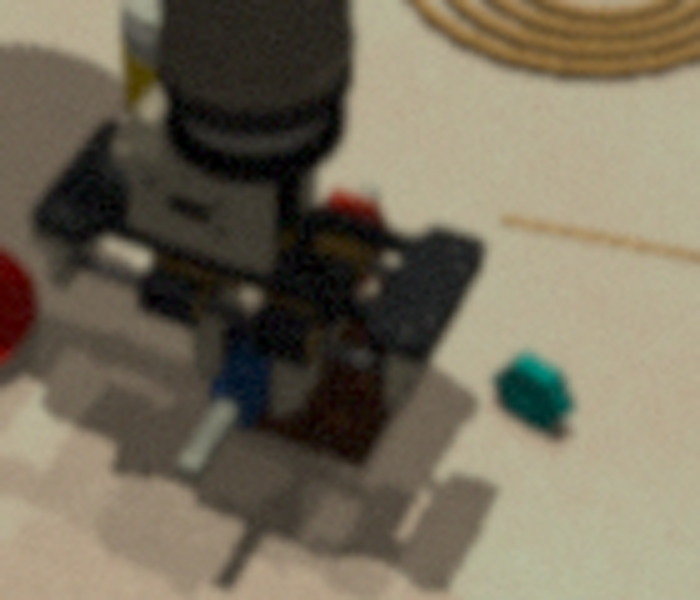

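>>> apply_moves --motion '[{"offset": [0, 0, -6], "rotation": [-0.001, 0, 0]}, {"offset": [0, 0, -7], "rotation": [-0.001, 0, 0]}, {"offset": [0, 0, -7], "rotation": [-0.001, 0, 0]}, {"offset": [0, 0, -7], "rotation": [0, 0, 0]}, {"offset": [0, 0, -7], "rotation": [0, 0, 0]}, {"offset": [0, 0, -7], "rotation": [0, 0, 0]}, {"offset": [0, 0, -5], "rotation": [0, 0, 0]}, {"offset": [0, 0, -3], "rotation": [0, 0, 0]}, {"offset": [0, 0, 0], "rotation": [0, 0, 0]}]'

```text
time: 16.58
tool_pos: [0.6262, 0.0814, 0.2078]
tool_rot: [3.137, -0.001, 1.605]
contact_force: [-0.2, -0.6, -1.9]
opening: 0.0216
```

```bash
python3 -c "
from h import *
st()
for n in ['scene','top']:
  p=read_camera(n);save(p,n+'8.png')
  for k in ['bead0_mid','skewer_tip']: print(n,k,[(np.round(r['location'],4).tolist(),round(r['score'],2)) for r in tip_of(k,p)][:4])
  cv2.imwrite('pics/%s8c.png'%n,cv2.resize(p['img'][170:250,160:290,::-1] if n=='top' else p['img'][90:240,220:380,::-1],None,fx=4,fy=4,interpolation=cv2.INTER_CUBIC))
plan([.56,-.09,.215],1.57,step=20)"
```

```text
t 16.58 s 104.55 u -3.61 v 110.14 rot err [ 0.005  -0.0008  0.0002] F s -0.56 u -0.25 z -1.88 T [-0.206  0.092 -0.033] op 0.0216
scene bead0_mid []
scene skewer_tip []
top bead0_mid []
top skewer_tip []
[{"offset": [-16.9, -7.2, -0.9], "rotation": [0.0, -0.0, 0.004]}, {"offset": [-16.9, -7.1, -0.9], "rotation": [0.0, -0.0, 0.003]}, {"offset": [-17.0, -7.0, -0.9], "rotation": [0.0, -0.0, 0.004]}, {"offset": [-17.0, -7.0, -0.9], "rotation": [0.0, -0.0, 0.003]}, {"offset": [-17.0, -6.9, -0.9], "rotation": [0.0, -0.0, 0.004]}, {"offset": [-17.0, -6.8, -0.9], "rotation": [0.0, -0.0, 0.003]}, {"offset": [-17.0, -6.8, -0.9], "rotation": [0.001, -0.0, 0.004]}, {"offset": [-17.1, -6.7, -0.9], "rotation": [0.0, -0.0, 0.003]}, {"offset": [-17.1, -6.7, -0.9], "rotation": [0.001, -0.0, 0.004]}, {"offset": [-17.09, -6.62, -0.92], "rotation": [0.0, -0.001, 0.003]}]
t 16.88 now [0.6257 0.0813 0.2063] [ 3.1391e+00 -9.0000e-04  1.6052e+00] F [ 0.4  -0.1  -1.61] open 0.0216 end [ 0.56  -0.09   0.215] left [ 0. -0.  0.]
```

View pics/scene8c.png

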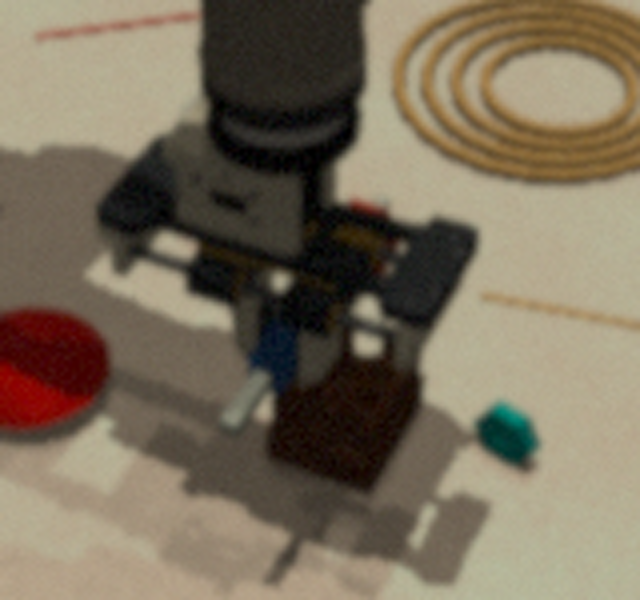

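View pics/top8c.png

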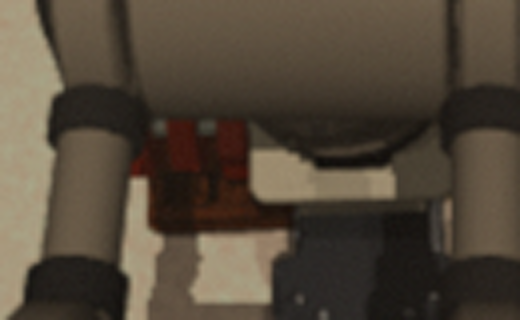

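>>> apply_moves --motion '[{"offset": [-3, -1, 0], "rotation": [0, 0, 0.004]}, {"offset": [-6, -2.5, -1], "rotation": [0, 0, 0.004]}, {"offset": [-9, -4, -1], "rotation": [0, 0, 0.004]}, {"offset": [-12, -5, -1], "rotation": [0, 0, 0.004]}, {"offset": [-14, -6, -1], "rotation": [0, 0, 0.004]}, {"offset": [-15, -6.5, -1], "rotation": [0, 0, 0.004]}, {"offset": [-15, -6.5, -1], "rotation": [0, 0, 0.004]}, {"offset": [-15, -6.5, 0], "rotation": [0, 0, 0.004]}, {"offset": [-15, -7, 0], "rotation": [0, 0, 0.004]}, {"offset": [-15, -7, 0], "rotation": [0, 0, 0.004]}, {"offset": [-15, -7, 0], "rotation": [0, 0, 0.003]}, {"offset": [-15, -7, 0], "rotation": [0, 0, 0.003]}]'

```text
time: 17.88
tool_pos: [0.5522, -0.0836, 0.2127]
tool_rot: [3.14, 0.001, 1.553]
contact_force: [0.4, -0.2, -1.9]
opening: 0.0221
```

```bash
python3 -c "
from h import *
plan([.4693,-.2425,.205],1.529,step=15)"
```

```text
[{"offset": [-13.4, -6.7, 0.6], "rotation": [0.0, 0.0, 0.002]}, {"offset": [-13.4, -6.6, 0.7], "rotation": [0.0, 0.0, 0.002]}, {"offset": [-13.4, -6.6, 0.6], "rotation": [0.0, 0.0, 0.002]}, {"offset": [-13.4, -6.6, 0.7], "rotation": [0.0, 0.0, 0.002]}, {"offset": [-13.4, -6.6, 0.6], "rotation": [0.0, 0.0, 0.002]}, {"offset": [-13.4, -6.5, 0.7], "rotation": [0.0, 0.0, 0.002]}, {"offset": [-13.4, -6.5, 0.6], "rotation": [0.0, 0.0, 0.002]}, {"offset": [-13.5, -6.5, 0.7], "rotation": [0.0, 0.0, 0.002]}, {"offset": [-13.5, -6.5, 0.6], "rotation": [0.0, 0.0, 0.002]}, {"offset": [-13.5, -6.4, 0.7], "rotation": [0.0, 0.0, 0.002]}, {"offset": [-13.5, -6.4, 0.6], "rotation": [0.001, 0.0, 0.002]}, {"offset": [-13.45, -6.43, 0.67], "rotation": [0.0, 0.001, 0.002]}]
t 17.88 now [ 0.5522 -0.0836  0.2127] [3.1402e+00 9.0000e-04 1.5529e+00] F [ 0.4  -0.23 -1.87] open 0.0221 end [ 0.4693 -0.2425  0.205 ] left [0. 0. 0.]
```

>>> apply_moves --motion '[{"offset": [-15, -7, 0.6], "rotation": [0, 0, 0.002]}, {"offset": [-15, -7, 0.6], "rotation": [0, 0, 0.002]}, {"offset": [-15, -7, 0.6], "rotation": [0, 0, 0.002]}, {"offset": [-14, -6.8, 0.6], "rotation": [0, 0, 0.002]}, {"offset": [-14, -6.6, 0.6], "rotation": [0, 0, 0.002]}, {"offset": [-13, -6.5, 0.6], "rotation": [0, 0, 0.002]}, {"offset": [-13, -6.5, 0.6], "rotation": [0, 0, 0.002]}, {"offset": [-12, -6, 0.6], "rotation": [0, 0, 0.002]}, {"offset": [-10, -5, 0.6], "rotation": [0, 0, 0.002]}, {"offset": [-8, -4, 0.6], "rotation": [0, 0, 0.002]}, {"offset": [-5, -3, 0.6], "rotation": [0, 0, 0.002]}, {"offset": [-2, -1, 0], "rotation": [0, 0, 0]}]'

```text
time: 18.88
tool_pos: [0.4641, -0.2395, 0.21]
tool_rot: [3.137, 0.006, 1.511]
contact_force: [0.6, 0.7, -2.7]
opening: 0.0218
```

```bash
python3 -c "
from h import *
plan([.4693,-.2425,.205],1.529,step=6)"
```

```text
[{"offset": [-1.35, 2.68, 2.52], "rotation": [0.002, 0.003, -0.009]}, {"offset": [-1.38, 2.67, 2.51], "rotation": [0.002, 0.003, -0.009]}]
t 18.88 now [ 0.4641 -0.2395  0.21  ] [3.1372 0.0064 1.5111] F [ 0.65  0.67 -2.74] open 0.0218 end [ 0.4693 -0.2425  0.205 ] left [ 0. -0. -0.]
```

>>> apply_moves --motion '[{"offset": [-0.8, 2, 2], "rotation": [0.002, 0.003, -0.006]}, {"offset": [-0.8, 2, 2], "rotation": [0.001, 0.002, -0.006]}, {"offset": [-0.5, 1, 1], "rotation": [0.001, 0, -0.004]}, {"offset": [0, 0, 0], "rotation": [0, 0, 0]}]'

```text
time: 19.22
tool_pos: [0.4692, -0.2422, 0.2048]
tool_rot: [3.141, 0.001, 1.528]
contact_force: [-1.3, 1.1, -1.3]
opening: 0.0216
```

```bash
python3 -c "
from h import *
for n in ['scene','top']:
  p=read_camera(n);save(p,n+'9.png')
  for k in ['bead0_mid','skewer_tip','skewer_grip','stand']: print(n,k,[(np.round(r['location'],4).tolist(),round(r['score'],2)) for r in tip_of(k,p)][:3])
  cv2.imwrite('pics/%s9c.png'%n,cv2.resize(p['img'][230:330,320:470,::-1] if n=='top' else p['img'][170:330,90:260,::-1],None,fx=4.6 if n!='top' else 5.3,fy=4.6 if n!='top' else 5.3,interpolation=cv2.INTER_CUBIC)[:600])
plan([.4693,-.2425,.150],1.529,step=10)"
```

```text
scene bead0_mid [([0.4668, -0.1744, 0.1534], 0.62)]
scene skewer_tip [([0.4733, -0.1057, 0.1586], 0.84)]
scene skewer_grip [([0.4663, -0.239, 0.1586], 0.66)]
scene stand [([0.4676, -0.2394, -0.005], 0.86)]
top bead0_mid [([0.4669, -0.1788, 0.1503], 0.68)]
top skewer_tip [([0.4685, -0.1102, 0.158], 0.66)]
top skewer_grip [([0.4689, -0.2411, 0.1563], 0.61)]
top stand [([0.4725, -0.2446, 0.0008], 0.57)]
[{"offset": [0.0, 0.1, 9.2], "rotation": [0.0, 0.0, -0.0]}, {"offset": [0.0, 0.1, 9.2], "rotation": [0.0, 0.0, -0.0]}, {"offset": [0.0, 0.1, 9.2], "rotation": [0.0, 0.0, -0.0]}, {"offset": [0.0, 0.1, 9.2], "rotation": [0.0, 0.0, -0.001]}, {"offset": [0.01, 0.03, 9.22], "rotation": [0.001, 0.001, -0.0]}, {"offset": [0.0, 0.03, 9.23], "rotation": [0.0, 0.0, -0.001]}]
t 19.72 now [ 0.4688 -0.2424  0.2052] [3.1406e+00 1.3000e-03 1.5272e+00] F [-0.5  -0.16 -0.31] open 0.0221 end [ 0.4693 -0.2425  0.15  ] left [0. 0. 0.]
```

View pics/scene9c.png

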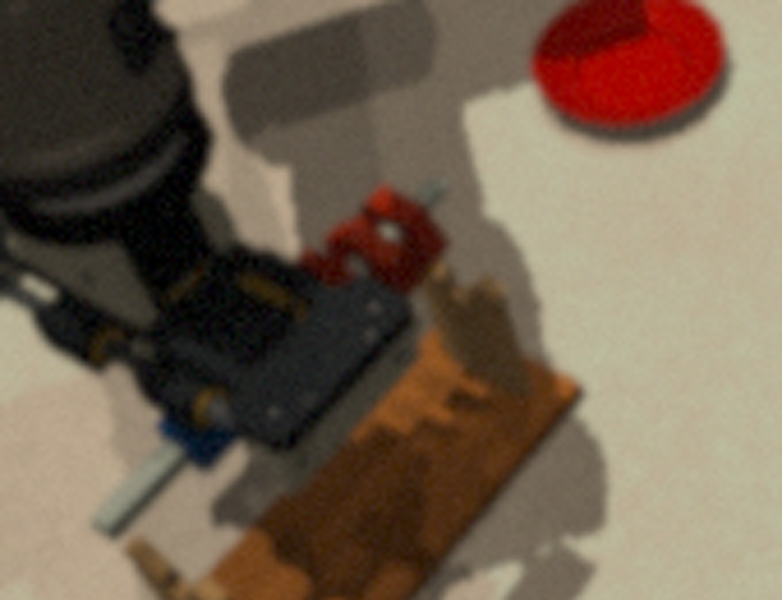

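View pics/top9c.png

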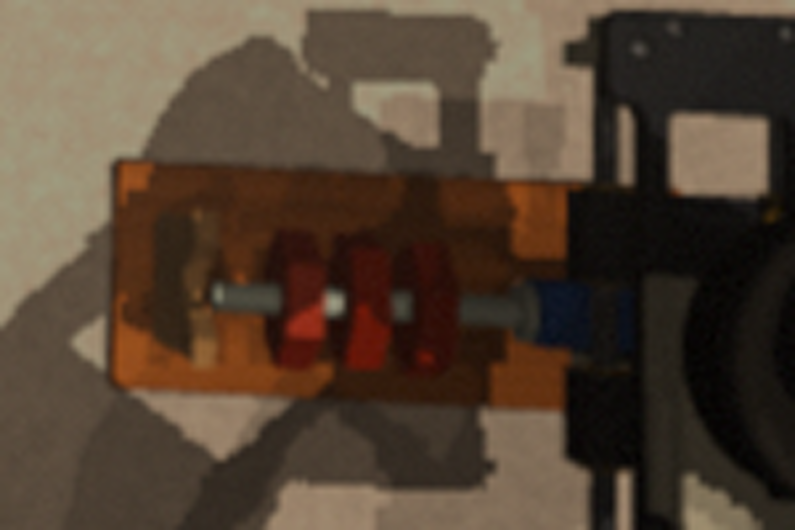

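```bash
python3 -c "
from h import *
p=read_camera('top')
f=lambda u,v:((u+.5)/5.3+320-.5,(v+.5)/5.3+230-.5)
a=ray(p,f(214,295.5),.157);b=ray(p,f(500,309),.157);print(a,b,np.degrees(np.arctan2((a-b)[0],(a-b)[1])))
im=cv2.imread('pics/top2.png'); cv2.imwrite('pics/top2c.png',cv2.resize(im[230:330,320:470],None,fx=5.3,fy=5.3,interpolation=cv2.INTER_CUBIC))
plan([.4693,-.2455,.150],1.529,step=10)"
```

```text
[ 0.47415514 -0.10781354  0.157     ] [ 0.47057104 -0.20250293  0.157     ] 2.1676754477241866
[{"offset": [-0.5, 0.1, 9.2], "rotation": [0.0, 0.0, -0.0]}, {"offset": [-0.5, 0.1, 9.2], "rotation": [0.0, 0.0, -0.0]}, {"offset": [-0.5, 0.1, 9.2], "rotation": [0.0, 0.0, -0.0]}, {"offset": [-0.5, 0.1, 9.2], "rotation": [0.0, 0.0, -0.001]}, {"offset": [-0.48, 0.11, 9.22], "rotation": [0.0, 0.001, -0.0]}, {"offset": [-0.5, 0.11, 9.22], "rotation": [0.001, 0.0, -0.001]}]
t 19.77 now [ 0.4688 -0.2424  0.2052] [3.1406e+00 1.2000e-03 1.5271e+00] F [-0.69  0.08 -1.7 ] open 0.0219 end [ 0.4693 -0.2455  0.15  ] left [-0.  0.  0.]
```

View pics/top2c.png

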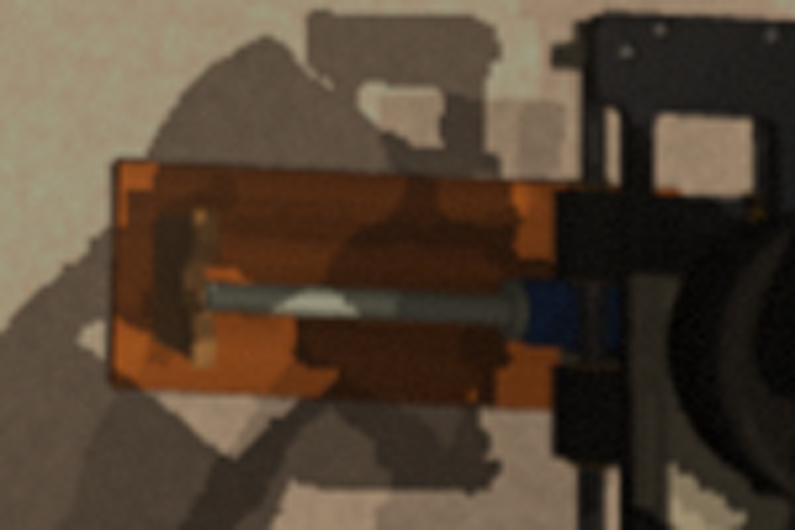

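The skewer's direction is unchanged (2.2°), and all three beads hang at crop x≈300, 365 and 430. I lower it about 3 mm further back, so the front bead clears the fork.

>>> apply_moves --motion '[{"offset": [-0.5, 0.1, 5], "rotation": [0, 0, 0]}, {"offset": [-0.5, 0.1, 7], "rotation": [0, 0, 0]}, {"offset": [-0.5, 0.1, 8], "rotation": [0, 0, 0]}, {"offset": [-0.5, 0.1, 8], "rotation": [0, 0, -0.001]}, {"offset": [-0.5, 0.1, 8], "rotation": [0, 0, 0]}, {"offset": [-0.5, 0, 7], "rotation": [0, 0, -0.001]}, {"offset": [0, 0, 4], "rotation": [0, 0, 0]}, {"offset": [0, 0, 0], "rotation": [0, 0, 0]}]'

```text
time: 20.43
tool_pos: [0.4686, -0.2456, 0.152]
tool_rot: [-3.141, -0.0, 1.529]
contact_force: [0.4, 0.6, -2.0]
opening: 0.0217
```

```bash
python3 -c "
from h import *
p=read_camera('scene');save(p,'scene10.png')
cv2.imwrite('pics/s10c.png',cv2.resize(p['img'][180:330,90:260,::-1],None,fx=4.6,fy=4.6,interpolation=cv2.INTER_CUBIC)[:600])
plan([.4693,-.2455,.1332],1.529,step=4)"
```

```text
[{"offset": [0.04, 0.14, 3.82], "rotation": [-0.0, 0.0, -0.0]}, {"offset": [0.04, 0.14, 3.82], "rotation": [-0.0, 0.0, -0.0]}, {"offset": [0.05, 0.14, 3.82], "rotation": [-0.0, 0.0, -0.0]}, {"offset": [0.04, 0.13, 3.82], "rotation": [-0.0, 0.0, -0.0]}, {"offset": [0.05, 0.14, 3.82], "rotation": [-0.001, 0.0, -0.0]}]
t 20.48 now [ 0.4686 -0.2457  0.1523] [-3.1409e+00  1.0000e-04  1.5290e+00] F [-0.29  0.18 -1.24] open 0.0219 end [ 0.4693 -0.2455  0.1332] left [-0. -0. -0.]
```

View pics/s10c.png

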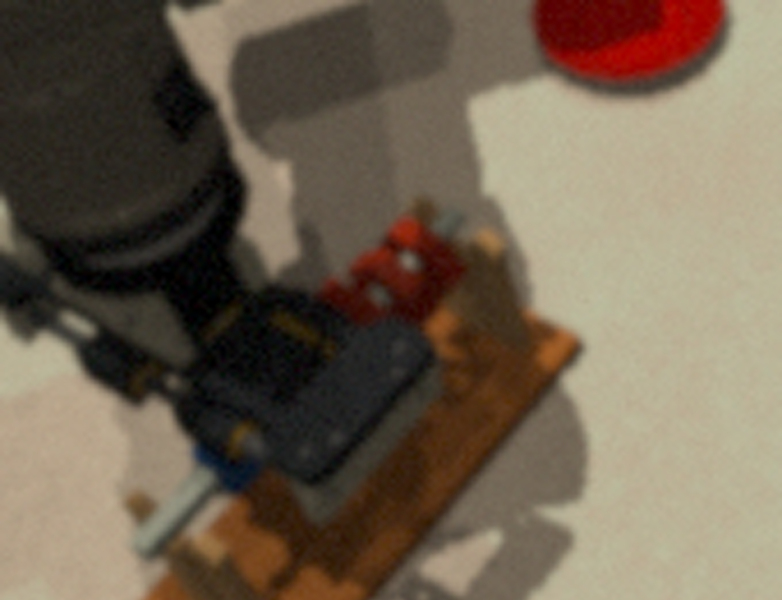

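>>> apply_moves --motion '[{"offset": [0, 0.2, 3], "rotation": [0, 0, 0]}, {"offset": [0, 0.2, 4], "rotation": [0, 0, 0]}, {"offset": [0, 0.2, 4], "rotation": [0, 0, 0]}, {"offset": [0, 0.1, 4], "rotation": [0, 0, 0]}, {"offset": [0, 0, 2], "rotation": [0, 0, 0]}, {"offset": [0, 0, 0], "rotation": [0, 0, 0]}]'

```text
time: 20.98
tool_pos: [0.4701, -0.2461, 0.1346]
tool_rot: [3.14, 0.002, 1.529]
contact_force: [-0.9, 0.1, -0.9]
opening: 0.0221
```

```bash
python3 -c "
from h import *
p=read_camera('top');save(p,'t11.png');cv2.imwrite('pics/t11c.png',cv2.resize(p['img'][240:330,330:470,::-1],None,fx=5.5,fy=5.5,interpolation=cv2.INTER_CUBIC)[:600])
plan([.4693,-.2455,.1327],1.529,step=4)"
```

```text
[{"offset": [0.59, -0.85, 2.09], "rotation": [0.002, 0.002, 0.0]}]
t 21.03 now [ 0.4701 -0.2461  0.1348] [3.1400e+00 1.6000e-03 1.5291e+00] F [ 0.1  -0.15 -1.21] open 0.0218 end [ 0.4693 -0.2455  0.1327] left [-0. -0. -0.]
```

View pics/t11c.png

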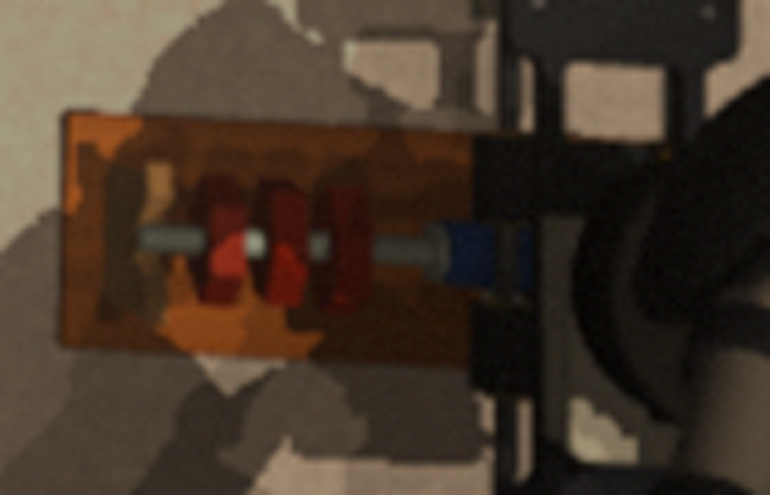

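>>> apply_moves --motion '[{"offset": [0.3, -0.7, 1.5], "rotation": [0.001, 0.001, 0]}, {"offset": [0, 0, 1], "rotation": [0, 0, 0]}, {"offset": [0, 0, 0], "rotation": [0, 0, 0]}]'

```text
time: 21.28
tool_pos: [0.4696, -0.2458, 0.1327]
tool_rot: [3.14, 0.001, 1.529]
contact_force: [0.1, -0.3, -0.8]
opening: 0.0214
```

```bash
python3 -c "
from h import *
plan([.4693,-.2455,.1327],1.529,step=4)"
```

```text
[{"offset": [0.33, -0.27, -0.04], "rotation": [0.001, 0.001, 0.0]}]
t 21.28 now [ 0.4696 -0.2458  0.1327] [3.1404e+00 9.0000e-04 1.5292e+00] F [ 0.1  -0.26 -0.78] open 0.0214 end [ 0.4693 -0.2455  0.1327] left [ 0. -0. -0.]
```

>>> apply_moves --motion '[{"offset": [0, 0, 0.3], "rotation": [0, 0, 0]}, {"offset": [0, 0, 0], "rotation": [0, 0, 0]}, {"offset": [0, 0, 0], "rotation": [0, 0, 0]}, {"offset": [0, 0, 0], "rotation": [0, 0, 0]}, {"offset": [0, 0, 0], "rotation": [0, 0, 0]}, {"offset": [0, 0, 0], "rotation": [0, 0, 0]}]' --grip 0.35

```text
time: 21.78
tool_pos: [0.4702, -0.2463, 0.1333]
tool_rot: [3.138, 0.002, 1.529]
contact_force: [-0.0, -0.6, 0.1]
opening: 0.0571
```

>>> apply_moves --motion '[{"offset": [0, 0, -4], "rotation": [0, 0, 0]}, {"offset": [0, 0, -8], "rotation": [0, 0, 0]}, {"offset": [0, 0, -12], "rotation": [0, 0, 0]}, {"offset": [0, 0, -20], "rotation": [0, 0, 0]}, {"offset": [0, 0, -25], "rotation": [0, 0, 0]}, {"offset": [-15, 0, -25], "rotation": [0, 0, 0]}, {"offset": [-30, 0, -15], "rotation": [0, 0, 0]}, {"offset": [-30, 0, 0], "rotation": [0, 0, 0]}, {"offset": [-30, 0, 0], "rotation": [0, 0, 0]}, {"offset": [-15, 0, 0], "rotation": [0, 0, 0]}, {"offset": [0, 0, 0], "rotation": [0, 0, 0]}, {"offset": [0, 0, 0], "rotation": [0, 0, 0]}]'

```text
time: 22.78
tool_pos: [0.4643, -0.3697, 0.2565]
tool_rot: [3.134, 0.007, 1.532]
contact_force: [0.1, 0.2, 0.6]
opening: 0.0597
```

```bash
python3 -c "
from h import *
s=observe();print(s['time'],s['tool_pos'],s['contact_force'])
for n in ['scene','top']:
  p=read_camera(n);save(p,n+'12.png')
  for k in ['bead0_mid','skewer_tip','skewer_grip','dish','can','brush','hoop']: print(n,k,[(np.round(r['location'],4).tolist(),round(r['score'],2)) for r in tip_of(k,p)][:3])
  cv2.imwrite('pics/%s12c.png'%n,cv2.resize(p['img'][240:330,330:480,::-1] if n=='top' else p['img'][200:335,90:240,::-1],None,fx=4.4 if n!='top' else 5.3,fy=4.4 if n!='top' else 5.3,interpolation=cv2.INTER_CUBIC))"
```

```text
22.7833 [ 0.4643304  -0.36969979  0.25648594] [0.08759966 0.16336247 0.55821949]
scene bead0_mid [([0.4696, -0.1793, 0.0807], 0.53)]
scene skewer_tip [([0.4767, -0.11, 0.0847], 0.58)]
scene skewer_grip [([0.4696, -0.2488, 0.0857], 0.93)]
scene dish [([0.4183, 0.1059, -0.0031], 0.68), ([0.4746, -0.1101, 0.086], 0.48)]
scene can [([0.445, 0.325, -0.0014], 0.75)]
scene brush [([0.8162, -0.0507, -0.0028], 0.9)]
scene hoop []
top bead0_mid [([0.4676, -0.1809, 0.081], 0.5)]
top skewer_tip [([0.4721, -0.1131, 0.0865], 0.71), ([0.8142, -0.0473, -0.0018], 0.42), ([0.4705, -0.1808, 0.081], 0.29)]
top skewer_grip [([0.4726, -0.2459, 0.0821], 0.93)]
top dish [([0.4112, 0.1042, 0.0017], 0.71)]
top can [([0.4414, 0.3213, -0.0011], 0.84), ([0.4683, -0.1087, 0.0888], 0.34)]
top brush [([0.8132, -0.047, -0.0007], 0.61)]
top hoop []
```

View pics/scene12c.png

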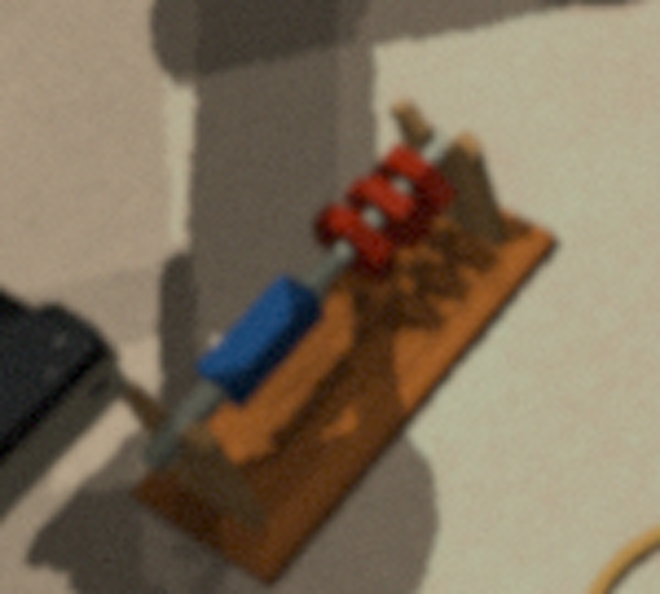

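View pics/top12c.png

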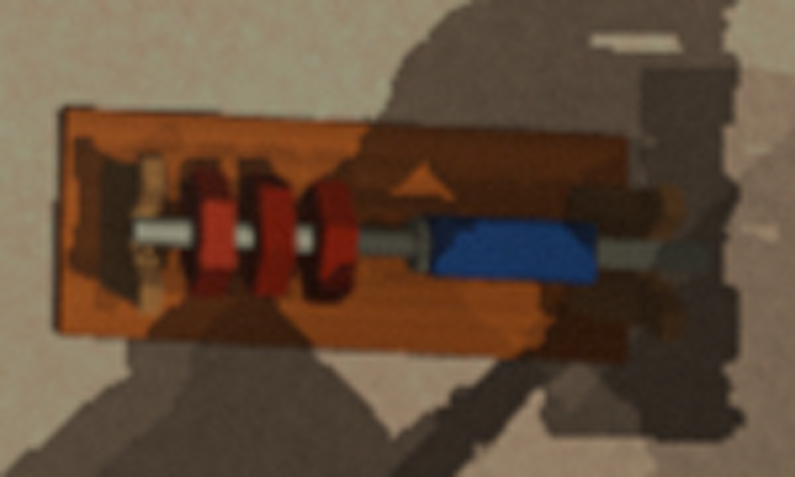

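The loaded skewer lies in both forks (top crop: rod end at 150,233, tail at 665,252). The three beads sit at x≈210, 270 and 330, clear of the front fork, and the gripper is away. I hand in.

```bash
python3 -c "
from cell import hand_in
print(hand_in())"
```

```text
the job is handed in; nothing more can be done
None
```

The loaded skewer is back in the stand's two forks, pointing as before, with all three red beads on it. The job was handed in at about 23 s of the 61 s allowed; no verdict was reported.

**What I did:** I gripped the skewer by its blue handle and felt for each hole with light pokes. The hole was off to one side in the first bead, to the other side in the second and upward in the third. The highest force I read while probing was about 6 N, against the 25 N limit. I then lifted all three beads together, carried them back, laid the skewer down and let go.

**Last checks:**
- **Skewer:** it lies level with both ends in the forks. The handle and tip were found about 85 mm up and 4 mm further back than at the start. I set it about 3 mm back on purpose to keep the front bead off the fork, and up to 12 mm is allowed.
- **Beads:** all three sit on the rod between collar and tip, clear of the front fork.
- **Gripper:** it is away from everything.
- **Bystanders:** the dish, can and brush were found at their starting places, to within about 5 mm. The turquoise look-alike was not touched.

**What failed or disagreed:**
- The networks never found the hoop, so its position was only judged by eye. The arm did not go near it.
- At the rack, the camera and the arm's own position differed by about 2–3 mm sideways, so I lined up by the camera and by feel.
- At the rack the arm hid the beads from both cameras until the lift.

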